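# Close the bottle rack's keeper bar and lock it with its R-clip

## Robot

A 6-joint arm with a two-finger parallel gripper is mounted at the origin on the work surface. World frame = base frame: x ahead of the robot, y to its left, z up, the work surface at z = 0. Lengths are in m, angles in rad, forces in N, time in s.
With the tool pointing down it reaches from about 0.35 to 0.85 m from the base axis. Payload 8.1 kg.
Tool frame: the origin (TCP) lies on the centre line of the jaws, within the pads' length; the fingertips stand robot.tip_extent ahead of it and the grasp point (between the pads) lies 11 mm behind it (robot.tip_extent is the distance from the TCP to the fingertips, in m); y points along the fingers, z is the direction in which the jaws open and shut, and the axes are right-handed (so a half turn about y gives the same grasp; the last joint's range is limited). The gripper opens to 93 mm and grips with 3 to 60 N. Pads are 15 mm wide; open, the fingers measure 128 mm over their backs; the gripper's body (75 mm by 188 mm) begins 65 mm behind the grasp point.
Start: joints at [-1.239, 0.13, 1.488, -0, 1.523, -0.085], TCP at [0.243, -0.549, 0.227] pointing down, gripper open.
Joint ranges: [-2.96, 2.96], [-0.89, 2.26], [0.02, 2.5], [-1.34, 4.48], [0, 2.73], [-2.66, 2.66]. Speed limits (rad/s): [2.39, 2.39, 2.79, 3.14, 3.14, 3.14].

## Interface

Orientations are given as a rotation vector (axis times angle).
In Python, from plant import monitor, optics, robot gives the robot as it stands.
- The arm moves only by the shell command python3 -m inch 'ROWS' [OPENING] [FORCE]. ROWS is JSON, a list that holds one entry, the list of rows, each a list of 6 numbers: the shift along the tool's x, y, z in mm, then the turn, a rotation vector about the tool's x, y, z in rad. A call has 1 to 8 rows; each row shifts and turns the commanded pose from where the row before left it, along the tool's axes as they then stand; what a row does not reach is not made up. A row lasts 1/8 s, in which the tool goes at most 62.5 mm and 10.7 degrees, less where a joint would pass 70% of its speed; a pose out of reach is approached as far as the arm can. A call is refused whole if a number of a shift passes 62.5 or a number of a turn 0.188, either way. A call with a gripper value outside its range is refused whole. OPENING is the finger opening in mm, from 0 to 93, set as the call begins (- or left out, the last holds). The fingers move at their own pace and stop on an object; FORCE is the grip in N (left out, the last holds). Time passes only in rows, so rows that do not move let the fingers close. It gives the time, the measured TCP pose, the force and the opening at its end, in the units of the state.
- monitor.read_state(): the state, without advancing time (a new reading comes with each control period).
- optics.read_camera(name): name is "scene" or "top"; returns a dict with "image" (480x640x3 uint8, blue, green, red), "fx", "fy", "cx", "cy" (pixels), "k1" (the pictures are not rectified: a ray, as slopes to the right and down, at radius r is drawn at 1 + k1 r^2 times it, then the intrinsics apply), "rvec" (rotation vector, rad) and "tvec" (3), from world to camera coordinates, as OpenCV has them. Camera axes: x right, y down, z forward; pixel columns grow to the right and rows downward; lengths in m; the calibration is good to about 2 mm. A picture is of the moment at which its call begins. There is no depth.
- robot.close_job(): hands the job in, once; it reports no verdict.
The state is a dict: "t": time; "q": joint angles; "dq": joint speeds; "joint_torque": joint torques, N m; "tool_pos": TCP position; "orientation": TCP orientation; "force": force on the tool from outside, world axes, zero at the start; "wrist_torque": the same for the moment, N m; "opening": finger opening in m.
Only numpy, scipy, OpenCV 4.12 (cv2) and the standard library are available. Lean on these libraries where they do the work, as an engineer would, in place of code of your own. Each camera call takes 0.05 s, during which the arm holds its last target.

## Task

Get the bottle rack ready for transport: swing its keeper bar fully down onto the posts, then push the loose R-clip, straight leg through the cross hole of the stud, until its spring leg snaps round the shank and the clip is fully home. Feel your way and do not force the bar, the stud or the clip; leave the clip in place and the other things on the bench alone.

Things in the scene. Friction and masses are not known exactly. Their poses are not given: they have to be found in the camera images.
- rack: Green steel rack fixed to the bench, base 310 x 304 mm; three wine bottles lie in it, necks towards the robot, neck tops 71 mm above the bench, bodies 93 mm. Origin on the bench midway between its two posts (34 mm square, 88 mm high). x points along the bottles to their bottoms, y along the bar from the stud's post to the hinge post, z up.
- stud_foot (a point): Point on the stud's axis, level with the top of the closed bar, 94 mm above the bench; axes as the rack's. The steel stud (18 mm, chamfered top) is screwed in by hand: its top stands anywhere from 19 to 43 mm above this point; that is not measured, so feel for it. Its cross hole lies 12 mm below its top: 7 mm wide, mouths 8 mm, along the rack's x.
- bar_hinge (a point): Hinge axis of the keeper bar on the other post, 91 mm above the bench, 270 mm from the stud's axis; the axis runs along the rack's x.
- bar_end (a point): Top face of the keeper bar, on its centre line, 235 mm from the hinge axis. Steel bar 36 mm wide, 6 mm thick, 293 mm long, three rubber pads below; the last 43 mm is a fork with a 22 mm slot that straddles the stud when the bar is down.
- bar (a joint): Bar angle in rad: 0 = fully down and level on the posts; it grows as the fork end rises and starts at 0.55 to 1. Stiff hinge: the bar stays where it is left and yields to a push of a few newtons on its top, 110 mm or more from the hinge.
- clip_eye (a point): Centre of the clip's eye, half-way up (5 mm). Brass-coloured R-clip of 5 mm wire, lying flat on the bench; x points along the legs to their tips, z up. The eye is a double-wound oval block, 25 mm long in x, 22 mm across its flat sides in y, 10 mm high: grip it there. Both legs lie in its lower turn, their centre line 2.5 mm below this point.
- clip_seat (a point): Point on the straight leg's centre line, 49 mm ahead of the eye's centre and 8.5 mm to the -y side; it lies on the stud's axis, level with the hole, when the clip is home. The straight leg runs on to a thinner tip (3 mm) 82.5 mm ahead of the eye's centre; the arched spring leg, on the +y side, ends 77 mm ahead.
- clip_leg (a joint): Spread of the spring leg in rad: 0 = relaxed, about 0.02 when its arch grips the stud, about 0.2 as it rides over the shank. With the straight leg in the hole it meets the shank when the eye's centre is about 70 mm from the stud's axis, takes a push of some 4 to 12 N, and snaps over at about 57 mm; the push falls to nothing, then climbs again at the stop, home, at 49 mm.
- clip: The R-clip as a whole (see clip_eye); origin under the centre of its eye.
- wine_bottle: Standing wine bottle, 75 mm across, 300 mm tall; origin under its centre. Leave it alone.
- jar: Amber jar, 72 mm across, 100 mm tall; origin under its centre. Leave it alone.
- wrench: Steel wrench lying flat, 160 mm long along its x; origin under its centre. Leave it alone.
Things that resemble listed ones, but are neither listed nor needed, are in the scene too. Of the things shaped like the clip, the brass one is meant.

How it is judged:
By the outcome, as a careful person would: the job done as asked, in the order asked, and still so for the second after the job is handed in, with the robot touching nothing.
It also fails if it takes over 72 s, if anything falls off the work surface, if the arm or the gripper's body presses on something with over 40 N, if the wrist force passes 120 N, or if a joint passes its speed limit or range.

## Working session

There is one attempt and no reset: what is moved stays moved. The work goes in short steps, Python scripts to look and compute and a shell command to move; the robot and the scene stay as the last step left them, time stands still between calls to the robot, and variables do not carry over. Pictures are saved under pics/ and viewed, and the job is handed in when it is done.

```bash
ls; mkdir -p pics
python3 - <<'E'
from plant import monitor, optics, robot
import cv2
s=monitor.read_state(); print(s, robot.tip_extent)
for n in("scene","top"):
    c=optics.read_camera(n); cv2.imwrite(f"pics/{n}0.png",c["image"]); print({k:v for k,v in c.items() if k!="image"})
E
```

```text
pics
{'t': 0.0, 'q': array([-1.23942667e+00,  1.31142982e-01,  1.48927099e+00, -2.43568744e-06,
        1.52297965e+00, -8.54047239e-02]), 'dq': array([-0.00128975,  0.00017597,  0.00120961,  0.00076711,  0.00161078,
       -0.00113939]), 'joint_torque': array([-2.97615668e-03, -5.59841430e+01, -4.91767788e+01,  7.65668065e-02,
        3.58009490e-02, -1.59300648e-04]), 'tool_pos': array([ 0.2427269 , -0.54811495,  0.22560284]), 'orientation': array([-0.42139907,  1.99357965, -1.98994153]), 'force': array([0.00775555, 0.15165178, 1.56327437]), 'wrist_torque': array([ 0.00208205, -0.01498618,  0.04451932]), 'opening': 0.09286232887358645} 0.008
{'fx': 584.1146427880777, 'fy': 584.1146427880777, 'cx': 320.6046014432653, 'cy': 241.82886072527467, 'k1': 0.0048274104978566195, 'rvec': array([ 2.26704113,  0.78732641, -0.3210099 ]), 'tvec': array([-0.38441121, -0.18951434,  1.69003736])}
{'fx': 616.5282546403758, 'fy': 616.5282546403758, 'cx': 312.9612906652836, 'cy': 249.281862681522, 'k1': -0.19099487347515412, 'rvec': array([ 2.15483797, -2.19187235,  0.09724322]), 'tvec': array([-0.0462981 ,  0.52156188,  1.61657778])}
```

View pics/scene0.png

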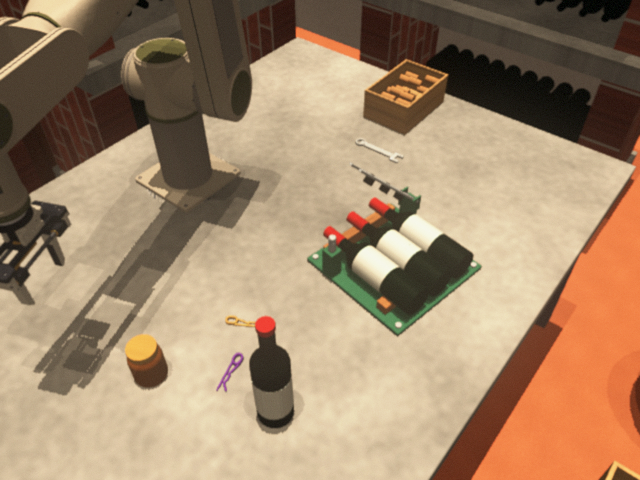

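View pics/top0.png

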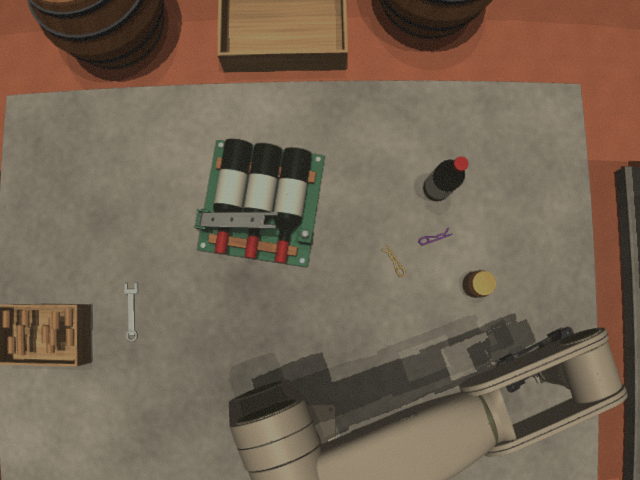

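Candidates for the clip: the brass one at top (394,261) / scene (238,321), and a purple look-alike at top (435,237) / scene (231,372). I choose the brass one and take close crops of it.

```bash
cat > h.py <<'E'
import numpy as np, cv2
from scipy.spatial.transform import Rotation as R
from plant import monitor, optics, robot
def cam(n): 
    c=optics.read_camera(n); c["K"]=np.array([[c["fx"],0,c["cx"]],[0,c["fy"],c["cy"]],[0,0,1]]); c["D"]=np.array([c["k1"],0,0,0,0.]); return c
def proj(c,P):
    return cv2.projectPoints(np.array(P,float).reshape(-1,1,3),c["rvec"],c["tvec"],c["K"],c["D"])[0].reshape(-1,2)
def ray(c,uv):
    u=cv2.undistortPoints(np.array(uv,float).reshape(-1,1,2),c["K"],c["D"]).reshape(-1,2)
    Rm=cv2.Rodrigues(c["rvec"])[0]; o=-Rm.T@c["tvec"]
    return o,np.c_[u,np.ones(len(u))]@Rm
def onz(c,uv,z):
    o,d=ray(c,uv); return o+d*((z-o[2])/d[:,2])[:,None]
def tri(pairs): # [(cam,uv),...]
    A=np.zeros((3,3));b=np.zeros(3)
    for c,uv in pairs:
        o,d=ray(c,uv);d=d[0]/np.linalg.norm(d[0]);M=np.eye(3)-np.outer(d,d);A+=M;b+=M@o
    p=np.linalg.solve(A,b); return p,[(proj(c,p)[0]-np.array(uv)).round(1) for c,uv in pairs]
def crop(img,x0,y0,x1,y1,k,fn,pts=()):
    im=cv2.resize(img[y0:y1,x0:x1],None,fx=k,fy=k,interpolation=cv2.INTER_CUBIC)
    for p in pts: cv2.drawMarker(im,(int((p[0]-x0+.5)*k),int((p[1]-y0+.5)*k)),(255,0,255),0,10,1)
    s=20
    for x in range((x0//s+1)*s,x1,s): cv2.putText(im,str(x),((x-x0)*k,8),0,.35,(0,0,255));cv2.line(im,(int((x-x0+.5)*k),10),(int((x-x0+.5)*k),16),(0,0,255))
    for y in range((y0//s+1)*s,y1,s): cv2.putText(im,str(y),(0,int((y-y0+.5)*k)),0,.35,(0,0,255));cv2.line(im,(24,int((y-y0+.5)*k)),(30,int((y-y0+.5)*k)),(0,0,255))
    cv2.imwrite("pics/"+fn,im)
def tool():
    s=monitor.read_state(); return s["tool_pos"],R.from_rotvec(s["orientation"]),s
E
python3 - <<'E'
from h import *
t=cam("top")["image"]; s=cam("scene")["image"]
crop(t,370,220,470,295,8,"t_clip.png"); crop(t,185,130,335,275,5,"t_rack.png")
crop(s,210,305,310,380,8,"s_clip.png"); crop(s,300,155,490,340,4,"s_rack.png")
E
```

```text
(no output)
```

View pics/t_clip.png

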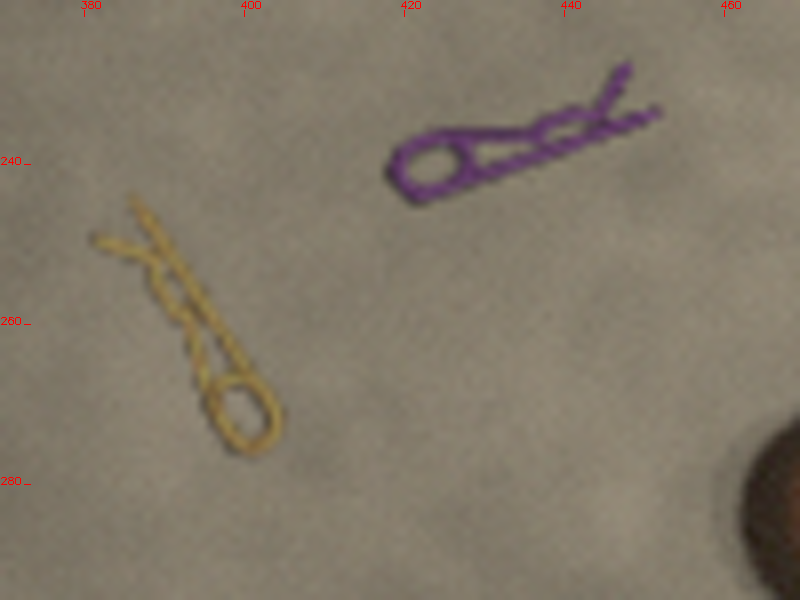

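View pics/t_rack.png

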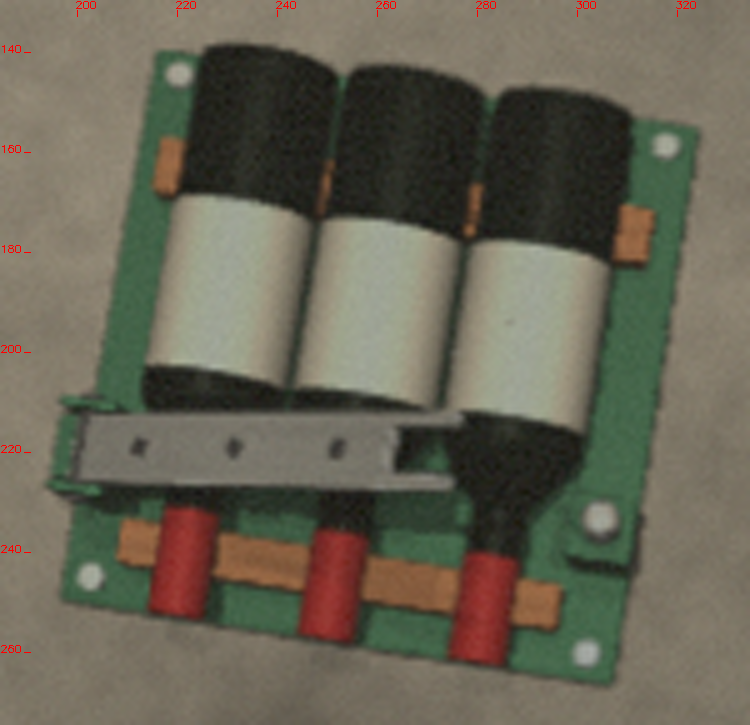

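View pics/s_clip.png

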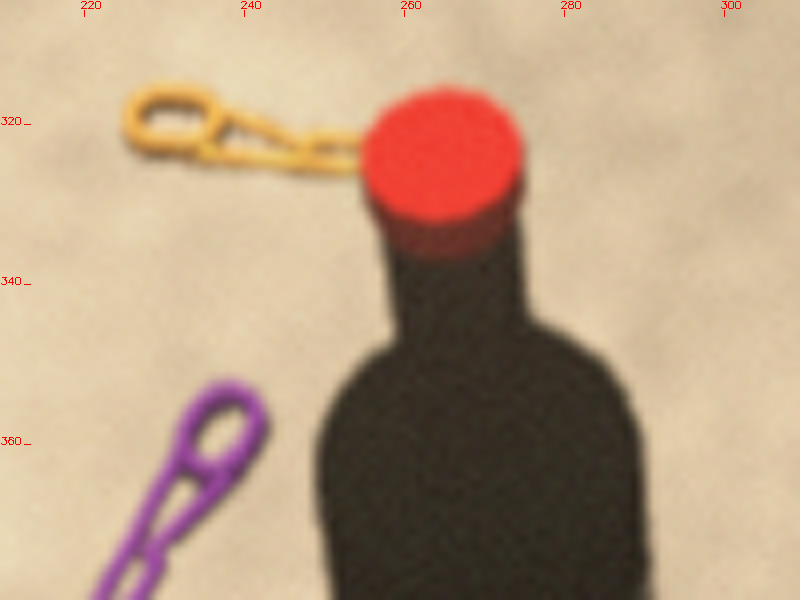

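View pics/s_rack.png

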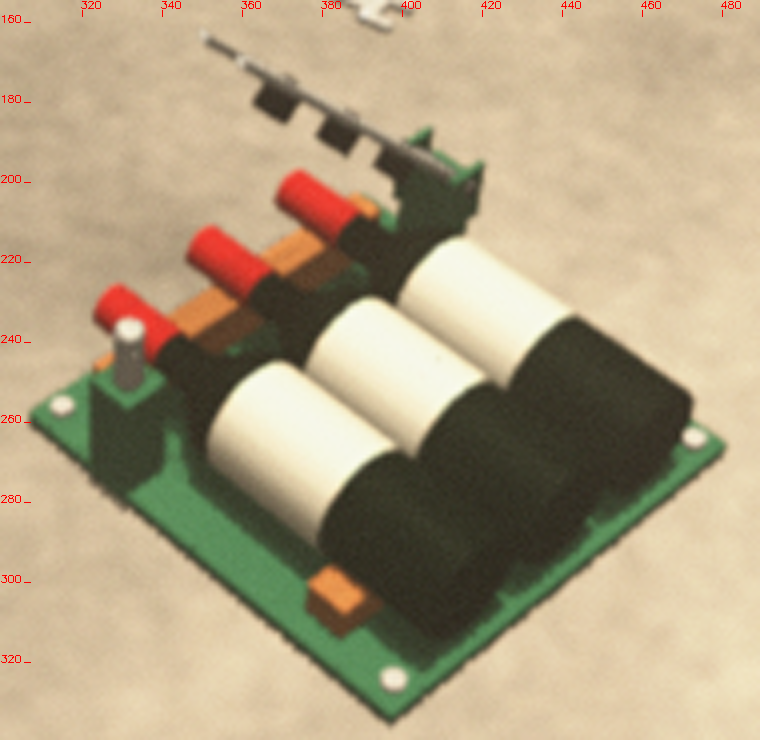

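Run:
```python
from h import *
t=cam("top"); s=cam("scene")
def T(x,y): return (x/5+185-.5,y/5+130-.5)
def S(x,y): return (x/4+300-.5,y/4+155-.5)
print("stud",tri([(t,T(600,518)),(s,S(130,328))]))
for n,a,b in [("scr near-stud",T(586,653),S(62,405)),("far-stud",T(666,145),S(394,680)),("far hinge",T(180,73),S(695,437))]:
    print(n,tri([(t,a),(s,b)]))
print("scr near hinge z8",onz(t,[T(91,576)],.008))
def C(x,y): return (x/8+370-.5,y/8+220-.5)
def CS(x,y): return (x/8+210-.5,y/8+305-.5)
print("eye",tri([(t,C(242,414)),(s,CS(172,119))]))
e=onz(t,[C(242,414)],.007)[0]; tip=onz(t,[C(135,197)],.0025)[0]; sp=onz(t,[C(95,238)],.0025)[0]; lb=onz(t,[C(250,372)],.0025)[0]
print(e,tip,sp,np.linalg.norm(tip-e),np.linalg.norm(sp-e))
d=tip-lb; print("leg dir",np.degrees(np.arctan2(d[1],d[0])))
# expected: tip at (82.5,-8.5), spring ~ (77,?)
v=tip-e; print("yaw via tip",np.degrees(np.arctan2(v[1],v[0])+np.arctan2(8.5,82.5)))
print("eye scene z7",onz(s,[CS(172,119)],.007))
print("bar hinge end", onz(t,[T(75,450)],.091), )
# bar far tips
print(tri([(t,T(458,482)),(s,S(204,38))]))
print("wine", onz(t,[(460,164)],.3), onz(s,[(265,326)],.3),"jar",onz(t,[(482,283)],.1))
```

```text
stud (array([ 0.55199227, -0.03496473,  0.12786704]), [array([0., 0.]), array([ 0.1, -0. ])])
scr near-stud (array([ 0.49278801, -0.02486081,  0.01395373]), [array([0.1, 0.1]), array([ 0.2, -0. ])])
far-stud (array([ 0.76946855, -0.07255499,  0.01376849]), [array([0.1, 0.1]), array([ 0.2, -0. ])])
far hinge (array([0.81520119, 0.19335575, 0.01564023]), [array([0.2, 0.2]), array([ 0.3, -0. ])])
scr near hinge z8 [[0.53973096 0.24302515 0.008     ]]
eye (array([ 0.45875632, -0.28865017,  0.00218888]), [array([0.2, 0.2]), array([ 0.3, -0. ])])
[ 0.45892048 -0.28750469  0.007     ] [ 0.53324968 -0.2538664   0.0025    ] [ 0.51957099 -0.23990688  0.0025    ] 0.08171055241293994 0.07722878819925803
leg dir 31.942130587742145
yaw via tip 30.23196288899047
eye scene z7 [[ 0.46122623 -0.29130144  0.007     ]]
bar hinge end [[0.59677681 0.23637299 0.091     ]]
(array([0.55018065, 0.02648852, 0.29900671]), [array([-0.5, -0.5]), array([-0.7,  0.1])])
wine [[ 0.68413849 -0.39291253  0.3       ]] [[ 0.69225384 -0.40046815  0.3       ]] jar [[ 0.41955264 -0.48669223  0.1       ]]
```

```bash
cat >> h.py <<'E'
YAW=np.radians(-9.78); RX=np.array([np.cos(YAW),np.sin(YAW),0]); RY=np.array([-np.sin(YAW),np.cos(YAW),0]); Z=np.array([0,0,1.])
STUD=np.array([0.552,-0.035,0.0]); HINGE=STUD+.27*RY
def bar_top(th,s): return HINGE+[0,0,.091]+s*(-np.cos(th)*RY+np.sin(th)*Z)+.003*(np.sin(th)*RY+np.cos(th)*Z)
def go(P,zdir=None,tilt=None,n=None):
    """print rows from measured pose to TCP P with tool y down and tool z along +-zdir"""
    p,Rm,s=tool(); M=Rm.as_matrix()
    if zdir is None: Rt=Rm
    else:
        best=None
        for sg in (1,-1):
            z=sg*zdir/np.linalg.norm(zdir); y=-Z; x=np.cross(y,z); Rc=R.from_matrix(np.c_[x,y,z])
            dv=(Rm.inv()*Rc).as_rotvec()
            q6=s["q"][5]
            print("opt",sg,dv.round(3))
            if best is None or np.linalg.norm(dv)<np.linalg.norm(best[0]): best=(dv,Rc)
        Rt=best[1]
    dv=(Rm.inv()*Rt).as_rotvec(); D=np.asarray(P)-p
    k=n or int(max(1,np.ceil(np.linalg.norm(D)/.06),np.ceil(np.linalg.norm(dv)/.18)))
    print("rows",k,"world d mm",(D*1e3).round(1))
    cur=Rm
    for i in range(k):
        sh=cur.inv().apply(D/k)*1e3; print([float(v) for v in np.r_[sh.round(1),(dv/k).round(4)]]); cur=cur*R.from_rotvec(dv/k)
def st():
    p,Rm,s=tool(); M=Rm.as_matrix()
    print("t%.2f"%s["t"],"p",(p*1e3).round(2),"toolz",M[:,2].round(4),"tooly",M[:,1].round(4),"F",s["force"].round(2),"op",round(s["opening"]*1e3,2),"q",s["q"].round(2))
def rack(P):
    D=np.asarray(P)-STUD; return np.array([D@RX,D@RY,D[2]])*1e3
E
python3 - <<'E'
from h import *
st()
P=bar_top(.78,.23); print(P)
go(P+[0,0,.008+.05],RX)
E
```

```text
t0.30 p [ 242.88 -548.46  226.28] toolz [ 4.049e-01 -9.144e-01 -6.000e-04] tooly [-2.e-04  6.e-04 -1.e+00] F [-0.13 -0.4   0.07] op 93.01 q [-1.24  0.13  1.49  0.    1.52 -0.09]
[0.57044735 0.07202147 0.25488701]
opt 1 [ 0.001 -0.983 -0.   ]
opt -1 [0.000e+00 2.158e+00 1.000e-03]
rows 12 world d mm [327.6 620.5  86.6]
[-45.9, -7.2, -36.2, 0.0, -0.0819, -0.0]
[-48.7, -7.2, -32.4, 0.0, -0.0819, -0.0]
[-51.2, -7.2, -28.3, 0.0, -0.0819, -0.0]
[-53.3, -7.2, -24.0, 0.0, -0.0819, -0.0]
[-55.1, -7.2, -19.5, 0.0, -0.0819, -0.0]
[-56.5, -7.2, -15.0, 0.0, -0.0819, -0.0]
[-57.6, -7.2, -10.3, 0.0, -0.0819, -0.0]
[-58.2, -7.2, -5.5, 0.0, -0.0819, -0.0]
[-58.5, -7.2, -0.7, 0.0, -0.0819, -0.0]
[-58.3, -7.2, 4.0, 0.0, -0.0819, -0.0]
[-57.8, -7.2, 8.8, 0.0, -0.0819, -0.0]
[-56.9, -7.2, 13.5, 0.0, -0.0819, -0.0]
```

```bash
python3 -m inch '[[[-40,-25,-32,0,-0.082,0],[-45,-25,-30,0,-0.082,0],[-51,-25,-28,0,-0.082,0],[-53,-12,-24,0,-0.082,0],[-55,0,-20,0,-0.082,0],[-56,0,-15,0,-0.082,0],[-57,0,-10,0,-0.082,0]]]' 0 20
python3 - <<'E'
from h import *
st()
P=bar_top(.78,.23); go(P+[0,0,.008+.04],RX)
E
```

```text
t: 1.18
tool_pos: [0.4271, -0.1969, 0.3136]
orientation: [-0.878, 1.62, -1.621]
force: [0.8, -0.8, -0.1]
opening: 0.0277
t1.18 p [ 427.14 -196.86  313.59] toolz [ 0.8378 -0.546   0.0009] tooly [ 8.e-04 -4.e-04 -1.e+00] F [ 0.8  -0.79 -0.09] op 27.73 q [-0.54 -0.25  1.69  0.    1.69  0.04]
opt 1 [-0.001 -0.407  0.   ]
opt -1 [-0.000e+00  2.735e+00 -1.000e-03]
rows 6 world d mm [143.3 268.9 -10.7]
[-50.6, 1.8, -4.5, -0.0002, -0.0678, 0.0]
[-50.8, 1.8, -1.0, -0.0002, -0.0678, 0.0]
[-50.7, 1.8, 2.4, -0.0002, -0.0678, 0.0]
[-50.4, 1.8, 5.9, -0.0002, -0.0678, 0.0]
[-49.9, 1.8, 9.3, -0.0002, -0.0678, 0.0]
[-49.2, 1.8, 12.6, -0.0002, -0.0678, 0.0]
```

```bash
python3 -m inch '[[[-50,-10,-4,0,-0.068,0],[-50,0,-1,0,-0.068,0],[-50,0,2,0,-0.068,0],[-50,0,6,0,-0.068,0],[-30,0,6,0,-0.05,0],[0,0,0,0,0,0],[0,0,0,0,0,0]]]'
python3 - <<'E'
from h import *
st()
P=bar_top(.78,.23); go(P+[0,0,.008+.02],RX)
t=cam("top"); s=cam("scene")
crop(t["image"],185,130,335,275,5,"t1.png"); crop(s["image"],290,90,490,275,4,"s1.png")
E
```

```text
t: 2.05
tool_pos: [0.536, 0.0044, 0.3232]
orientation: [-1.076, 1.397, -1.397]
force: [0.7, 0.1, 0.4]
opening: 0.0006
t2.05 p [536.03   4.42 323.2 ] toolz [ 9.668e-01 -2.557e-01 -3.000e-04] tooly [-4.e-04 -4.e-04 -1.e+00] F [0.69 0.06 0.44] op 0.62 q [-0.09 -0.06  1.51 -0.    1.69  0.17]
opt 1 [ 0.    -0.088  0.   ]
opt -1 [-1.000e-03  3.054e+00  0.000e+00]
rows 2 world d mm [ 34.4  67.6 -40.3]
[-37.1, 20.1, 8.0, 0.0002, -0.0439, 0.0002]
[-36.7, 20.1, 9.6, 0.0002, -0.0439, 0.0002]
```

View pics/s1.png

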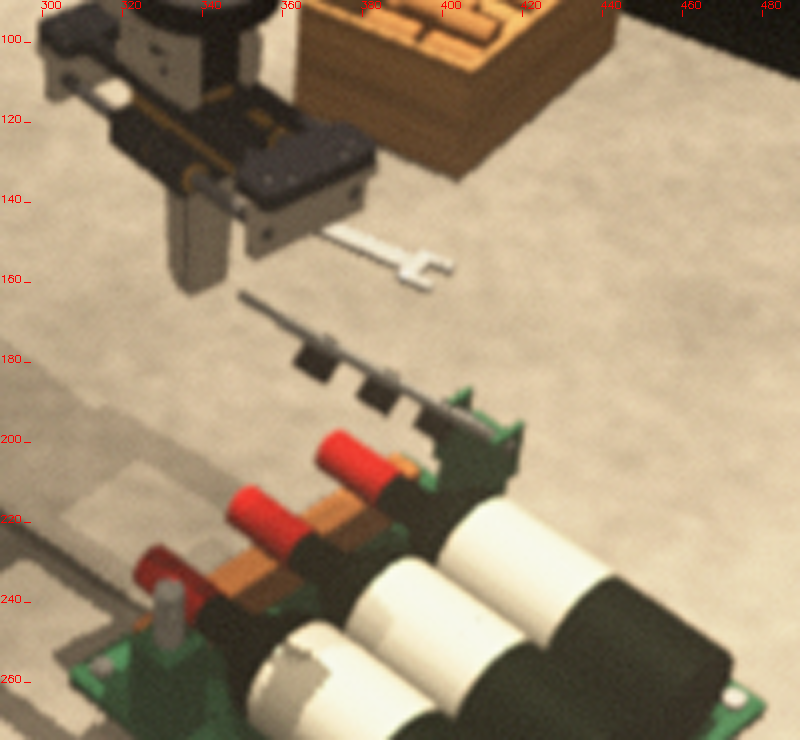

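View pics/t1.png

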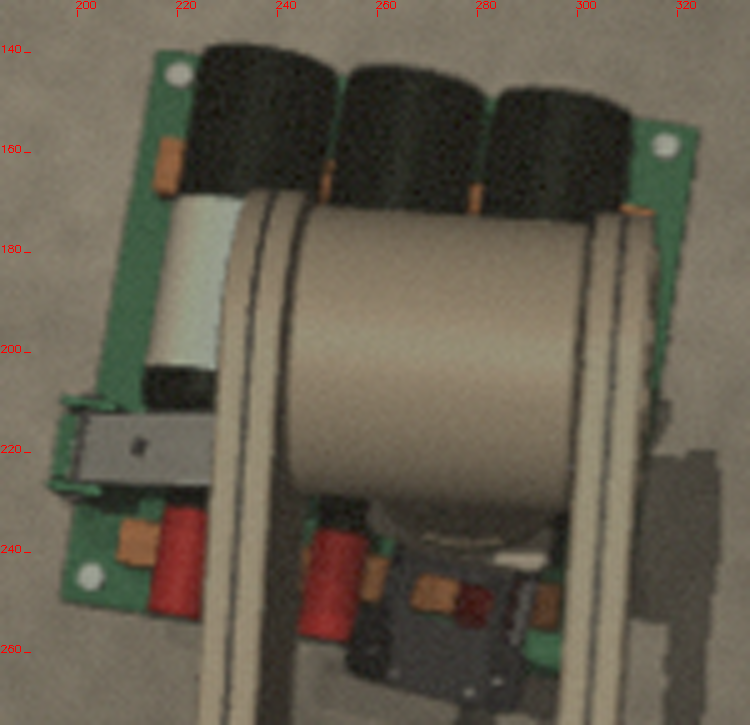

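```bash
python3 -m inch '[[[-37,0,8,0,-0.044,0],[-37,0,10,0,-0.044,0],[0,15,0,0,0,0],[0,15,0,0,0,0],[0,0,0,0,0,0]]]'
python3 - <<'E'
from h import *
st()
p,_,s=tool(); print(rack(p-[0,0,.008]))
for th in (.85,.8,.78,.75,.7,.6): print(th, rack(bar_top(th,.225)).round(1))
s=cam("scene"); crop(s["image"],290,90,490,275,4,"s2.png")
E
```

```text
t: 2.78
tool_pos: [0.5697, 0.0713, 0.291]
orientation: [-1.126, 1.337, -1.334]
force: [-0.6, -1.1, -0.5]
opening: 0.0002
t2.77 p [569.73  71.32 290.99] toolz [ 0.9853 -0.171  -0.0036] tooly [-3.7e-03 -4.0e-04 -1.0e+00] F [-0.55 -1.09 -0.46] op 0.21 q [ 0.04  0.05  1.46 -0.    1.64  0.21]
[ -0.59050366 107.79056664 282.99402418]
0.85 [ -0.  123.8 262. ]
0.8 [ -0.  115.4 254.5]
0.78 [  0.  112.2 251.4]
0.75 [  0.  107.4 246.6]
0.7 [ -0.   99.8 238.2]
0.6 [ -0.   86.  220.5]
```

View pics/s2.png

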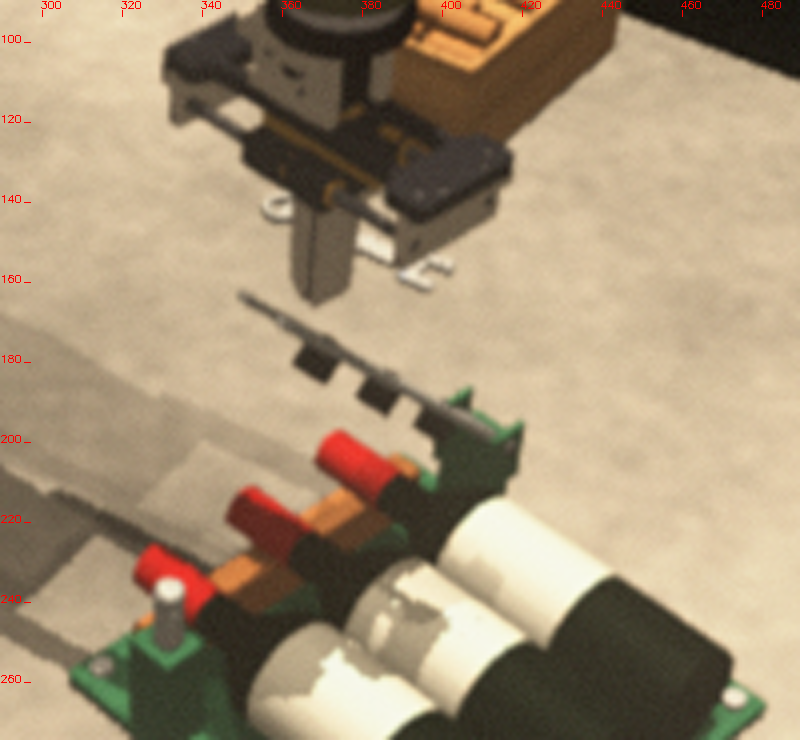

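```bash
python3 -m inch '[[[0,10,0,0,0,0],[0,8,0,0,0,0],[0,0,0,0,0,0]]]'; python3 -m inch '[[[0,6,0,0,0,0],[0,6,0,0,0,0],[0,0,0,0,0,0]]]';python3 -m inch '[[[0,6,0,0,0,0],[0,0,0,0,0,0]]]'
```

```text
t: 3.2
tool_pos: [0.5706, 0.0725, 0.2743]
orientation: [-1.125, 1.335, -1.333]
force: [-0.2, -0.6, 0.0]
opening: 0.0004
t: 3.58
tool_pos: [0.5711, 0.0727, 0.2628]
orientation: [-1.124, 1.333, -1.333]
force: [0.2, 0.7, 0.1]
opening: 0.0004
t: 3.82
tool_pos: [0.5709, 0.0727, 0.2567]
orientation: [-1.124, 1.334, -1.333]
force: [1.3, 1.2, 0.9]
opening: 0.0005
```

```bash
python3 -m inch '[[[0,6,0,0,0,0],[0,0,0,0,0,0]]]';python3 -m inch '[[[0,6,0,0,0,0],[0,0,0,0,0,0]]]';python3 -m inch '[[[3,6,0,0,0,0],[5,6,0,0,0,0],[0,0,0,0,0,0]]]'
```

```text
t: 4.08
tool_pos: [0.5709, 0.0726, 0.2506]
orientation: [-1.125, 1.334, -1.333]
force: [0.9, 0.4, 0.6]
opening: 0.0008
t: 4.32
tool_pos: [0.5708, 0.0726, 0.2446]
orientation: [-1.125, 1.334, -1.333]
force: [0.4, 0.8, -0.3]
opening: 0.0005
t: 4.7
tool_pos: [0.5692, 0.0642, 0.2323]
orientation: [-1.125, 1.335, -1.333]
force: [-0.2, -0.6, -0.1]
opening: 0.0002
```

Run:
```python
from h import *
st();p,_,s=tool(); print(rack(p-[0,0,.008]))
s=cam("scene"); crop(s["image"],290,90,490,275,4,"s3.png")
t=cam("top"); crop(t["image"],185,130,335,275,5,"t3.png")
```

```text
t4.70 p [569.22  64.2  232.28] toolz [ 0.9855 -0.1697 -0.0014] tooly [-1.5e-03 -2.0e-04 -1.0e+00] F [-0.19 -0.58 -0.1 ] op 0.17 q [ 0.02  0.06  1.56 -0.    1.53  0.19]
[1.18723181e-01 1.00683315e+02 2.24282336e+02]
```

View pics/s3.png

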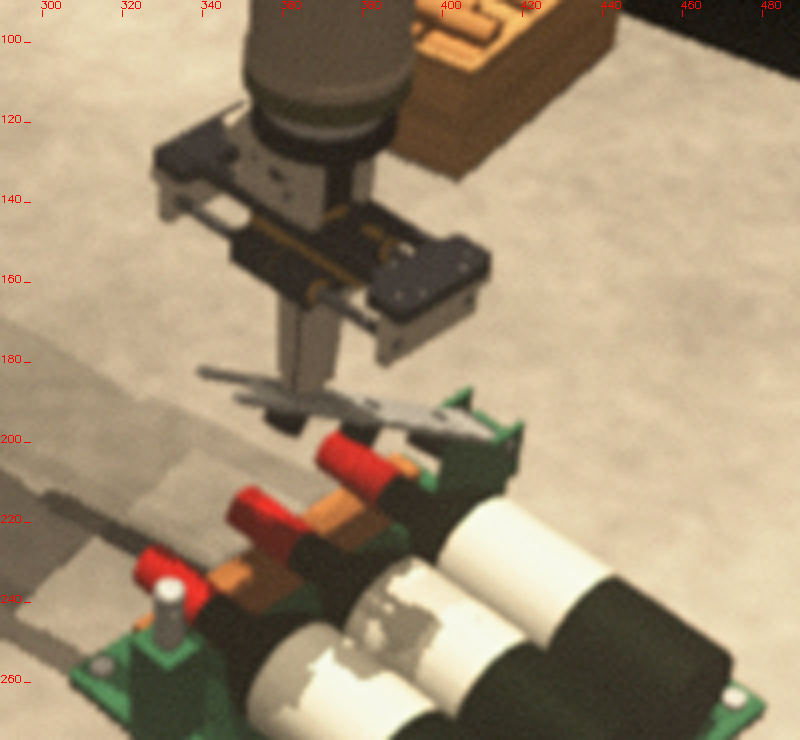

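View pics/t3.png

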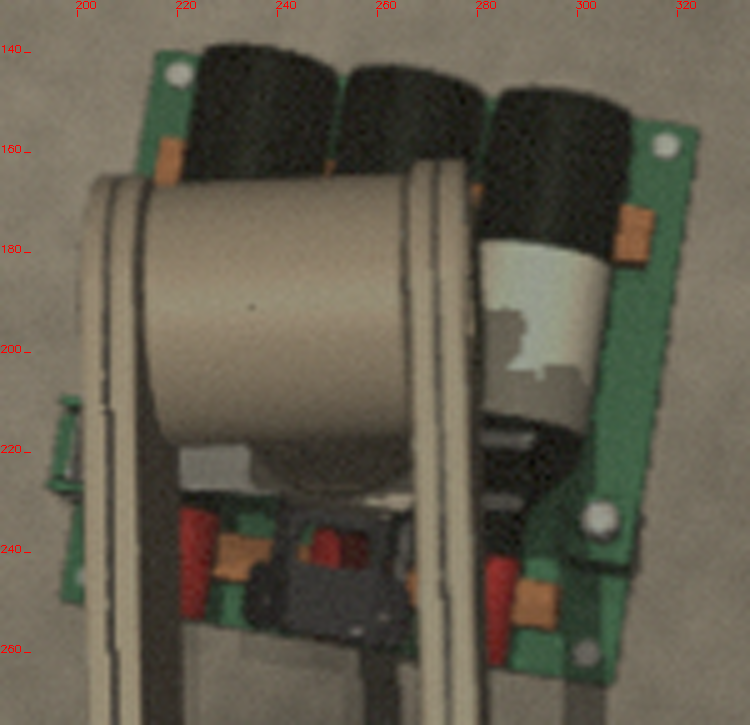

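```bash
python3 -m inch '[[[7,10,0,0,0,0],[6,10,0,0,0,0],[6,10,0,0,0,0],[5,10,0,0,0,0],[4,10,0,0,0,0],[4,10,0,0,0,0],[0,0,0,0,0,0]]]';python3 -m inch '[[[3,10,0,0,0,0],[2,10,0,0,0,0],[0,0,0,0,0,0]]]';python3 -m inch '[[[2,10,0,0,0,0],[1,8,0,0,0,0],[0,0,0,0,0,0]]]'
```

```text
t: 5.68
tool_pos: [0.5633, 0.033, 0.1718]
orientation: [-1.126, 1.336, -1.332]
force: [-0.6, -0.2, -0.0]
opening: 0.0003
t: 6.05
tool_pos: [0.5627, 0.0282, 0.1519]
orientation: [-1.125, 1.335, -1.333]
force: [0.1, -0.3, 0.3]
opening: -0.0003
t: 6.42
tool_pos: [0.5623, 0.0253, 0.1342]
orientation: [-1.125, 1.335, -1.333]
force: [-0.5, 1.1, 0.2]
opening: 0.0005
```

```bash
python3 -m inch '[[[1,6,0,0,0,0],[1,6,0,0,0,0],[0,6,0,0,0,0],[0,0,0,0,0,0]]]';python3 -m inch '[[[0,5,0,0,0,0],[0,0,0,0,0,0]]]';python3 -m inch '[[[0,3,0,0,0,0],[0,3,0,0,0,0]]]'
```

```text
t: 6.92
tool_pos: [0.5622, 0.0233, 0.1165]
orientation: [-1.125, 1.334, -1.333]
force: [-0.5, -0.0, 0.5]
opening: 0.0008
t: 7.18
tool_pos: [0.5624, 0.0233, 0.1119]
orientation: [-1.124, 1.334, -1.333]
force: [0.8, 0.2, -0.6]
opening: 0.0005
t: 7.42
tool_pos: [0.5627, 0.0232, 0.1063]
orientation: [-1.124, 1.333, -1.334]
force: [-0.7, -0.9, 1.8]
opening: 0.0006
```

```bash
python3 -m inch '[[[0,2,0,0,0,0],[0,0,0,0,0,0]]]';python3 -m inch '[[[0,1.5,0,0,0,0],[0,0,0,0,0,0]]]';python3 -m inch '[[[0,1.5,0,0,0,0],[0,0,0,0,0,0]]]'
python3 - <<'E'
from h import *
st()
s=cam("scene"); crop(s["image"],290,90,490,275,4,"s4.png")
E
```

```text
t: 7.68
tool_pos: [0.5625, 0.0234, 0.104]
orientation: [-1.124, 1.334, -1.333]
force: [1.1, -0.1, -0.1]
opening: 0.0005
t: 7.92
tool_pos: [0.5626, 0.0235, 0.1027]
orientation: [-1.124, 1.333, -1.333]
force: [-0.2, 0.3, 0.9]
opening: 0.0005
t: 8.18
tool_pos: [0.5627, 0.0234, 0.1022]
orientation: [-1.124, 1.333, -1.333]
force: [-4.9, -0.1, 7.7]
opening: 0.0008
t8.18 p [562.68  23.45 102.24] toolz [ 9.856e-01 -1.691e-01  1.000e-04] tooly [ 1.e-04  1.e-04 -1.e+00] F [-4.91 -0.06  7.7 ] op 0.8 q [-0.05  0.13  1.73  0.    1.29  0.12]
```

View pics/s4.png

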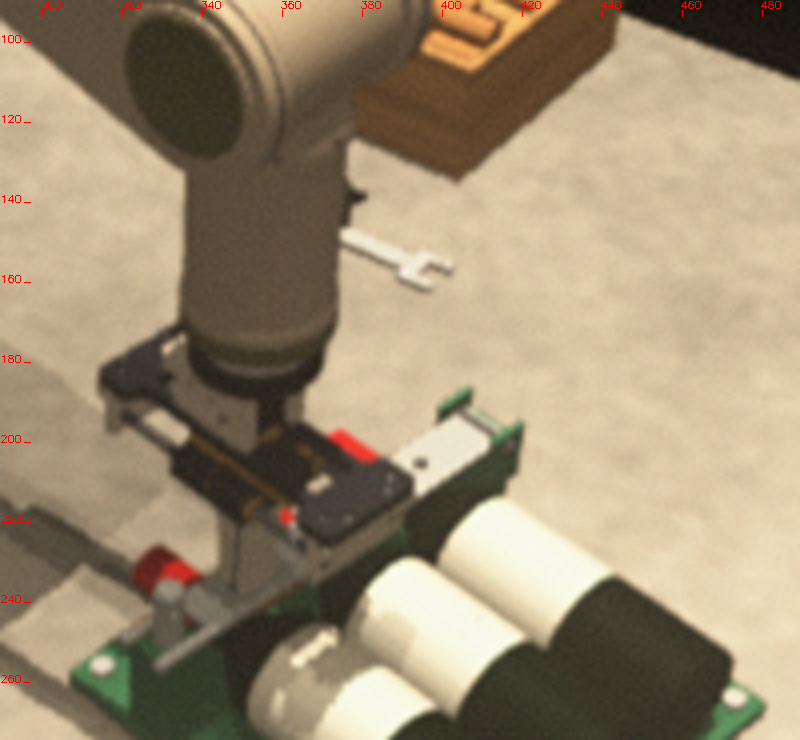

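```bash
python3 -m inch '[[[0,0.8,0,0,0,0],[0,0,0,0,0,0]]]'; python3 -m inch '[[[0,-10,0,0,0,0],[0,-20,0,0,0,0],[0,-25,0,0,0,0],[0,0,0,0,0,0]]]'
python3 - <<'E'
from h import *
st()
go([*(STUD[:2]),.175],RY)
E
```

```text
t: 8.48
tool_pos: [0.5627, 0.0235, 0.1022]
orientation: [-1.124, 1.333, -1.333]
force: [-7.3, 0.7, 14.7]
opening: 0.0004
t: 8.98
tool_pos: [0.5648, 0.0233, 0.159]
orientation: [-1.119, 1.329, -1.336]
force: [1.1, 0.0, -0.8]
opening: 0.0004
t8.97 p [564.77  23.28 158.97] toolz [ 0.9856 -0.1692  0.0057] tooly [ 5.8e-03 -3.0e-04 -1.0e+00] F [ 1.07  0.05 -0.82] op 0.38 q [-0.05  0.07  1.67  0.    1.39  0.12]
opt 1 [-0.005 -1.57   0.004]
opt -1 [-0.004  1.572 -0.005]
rows 9 world d mm [-12.8 -58.3  16. ]
[6.6, -1.8, -0.3, -0.0006, -0.1745, 0.0004]
[6.5, -1.8, -1.4, -0.0006, -0.1745, 0.0004]
[6.1, -1.8, -2.5, -0.0006, -0.1745, 0.0004]
[5.6, -1.8, -3.6, -0.0006, -0.1745, 0.0004]
[4.9, -1.8, -4.5, -0.0006, -0.1745, 0.0004]
[4.0, -1.8, -5.3, -0.0006, -0.1745, 0.0004]
[3.1, -1.8, -5.9, -0.0006, -0.1745, 0.0004]
[2.0, -1.8, -6.3, -0.0006, -0.1745, 0.0004]
[0.9, -1.8, -6.6, -0.0006, -0.1745, 0.0004]
```

```bash
python3 -m inch '[[[7,0,0,0,0.175,0],[7,0,1,0,0.175,0],[6,0,2,0,0.175,0],[6,0,4,0,0.175,0],[5,0,4,0,0.175,0],[4,0,5,0,0.175,0],[3,0,6,0,0.175,0],[2,0,6,0,0.175,0]]]'
python3 - <<'E'
from h import *
st()
go([*(STUD[:2]),.155],RY)
E
```

```text
t: 9.98
tool_pos: [0.5537, -0.0295, 0.1546]
orientation: [-0.004, -2.219, 2.218]
force: [-1.1, 0.5, -0.0]
opening: 0.0007
t9.97 p [553.69 -29.52 154.59] toolz [-5.e-03 -1.e+00 -2.e-04] tooly [-1.e-03  2.e-04 -1.e+00] F [-1.11  0.51 -0.02] op 0.71 q [-0.15  0.05  1.7   0.    1.39  1.43]
opt 1 [ 2.000e-03 -2.976e+00 -0.000e+00]
opt -1 [0.    0.166 0.001]
rows 1 world d mm [-1.7 -5.5  0.4]
[1.7, -0.4, 5.5, 0.0001, 0.1657, 0.001]
```

```bash
python3 -m inch '[[[1.7,3,5.5,0,0.166,0],[0,5,0,0,0,0],[0,0,0,0,0,0]]]'; python3 -m inch '[[[0,4,0,0,0,0],[0,0,0,0,0,0]]]'; python3 -m inch '[[[0,2,0,0,0,0],[0,0,0,0,0,0]]]'; python3 -m inch '[[[0,2,0,0,0,0],[0,0,0,0,0,0]]]'
```

```text
t: 10.35
tool_pos: [0.5518, -0.0346, 0.1464]
orientation: [-0.171, -2.137, 2.136]
force: [1.3, 0.3, -0.6]
opening: -0.0
t: 10.6
tool_pos: [0.5522, -0.0347, 0.1431]
orientation: [-0.175, -2.136, 2.136]
force: [-1.1, -0.6, 0.2]
opening: 0.0001
t: 10.85
tool_pos: [0.5524, -0.0348, 0.1414]
orientation: [-0.176, -2.135, 2.135]
force: [-0.4, 0.1, 0.3]
opening: 0.0004
t: 11.1
tool_pos: [0.5527, -0.0349, 0.1398]
orientation: [-0.177, -2.136, 2.136]
force: [0.3, 0.5, 1.7]
opening: 0.0005
```

```bash
for i in 1; do python3 -m inch '[[[0,1.5,0,0,0,0],[0,0,0,0,0,0]]]'; python3 -m inch '[[[0,1,0,0,0,0],[0,0,0,0,0,0]]]'; python3 -m inch '[[[0,1,0,0,0,0],[0,0,0,0,0,0]]]'; done
```

```text
t: 11.35
tool_pos: [0.5528, -0.0349, 0.1397]
orientation: [-0.178, -2.136, 2.136]
force: [-5.4, 0.4, 11.8]
opening: 0.0005
t: 11.6
tool_pos: [0.553, -0.035, 0.1397]
orientation: [-0.178, -2.136, 2.136]
force: [-9.0, 0.8, 18.0]
opening: 0.0008
t: 11.85
tool_pos: [0.5531, -0.035, 0.1396]
orientation: [-0.179, -2.136, 2.137]
force: [-12.3, 1.4, 25.2]
opening: 0.0006
```

```bash
python3 -m inch '[[[0,-8,0,0,0,0],[0,-10,0,0,0,0],[0,0,0,0,0,0]]]' 36 3
python3 - <<'E'
from h import *
st()
t=cam("top");s=cam("scene")
print(onz(t,[(304.5,233.1)],.1317),onz(s,[(332,236.5)],.1317))
go([*(STUD[:2]),.155],RY)
E
```

```text
t: 12.22
tool_pos: [0.5531, -0.035, 0.1549]
orientation: [-0.179, -2.136, 2.136]
force: [-0.0, -0.6, -0.5]
opening: 0.0261
t12.22 p [553.06 -35.   154.92] toolz [-0.1645 -0.9864 -0.    ] tooly [ 1.6e-03 -3.0e-04 -1.0e+00] F [-0.04 -0.56 -0.55] op 26.07 q [-0.16  0.05  1.71 -0.    1.38  1.58]
[[ 0.55162809 -0.03493903  0.1317    ]] [[ 0.55416675 -0.03805712  0.1317    ]]
opt 1 [ 0.    -3.136 -0.   ]
opt -1 [0.    0.005 0.   ]
rows 1 world d mm [-0.4 -0.1  1.2]
[0.4, -1.2, 0.2, 0.0, 0.0055, 0.0002]
```

```bash
python3 -m inch '[[[0,0,1,0,0.005,0],[0,0,0,0,0,0],[0,12,0,0,0,0],[0,0,0,0,0,0]]]' 36 3; python3 -m inch '[[[0,12,0,0,0,0],[0,10,0,0,0,0],[0,0,0,0,0,0]]]'
```

```text
t: 12.82
tool_pos: [0.5511, -0.0357, 0.1401]
orientation: [-0.179, -2.131, 2.131]
force: [0.1, -0.4, -0.8]
opening: 0.0363
t: 13.2
tool_pos: [0.5513, -0.0357, 0.1184]
orientation: [-0.179, -2.132, 2.131]
force: [0.3, 0.3, -0.2]
opening: 0.036
```

```bash
python3 -m inch '[[[0,0,0,0,0,0],[0,0,0,0,0,0]]]' 24 3;  python3 -m inch '[[[0,0,0,0,0,0],[0,0,0,0,0,0],[0,0,0,0,0,0]]]' 0 3; python3 -c "
from h import *
st()"
```

```text
t: 13.45
tool_pos: [0.5526, -0.0359, 0.1205]
orientation: [-0.183, -2.133, 2.133]
force: [-1.1, -1.0, -0.3]
opening: 0.0245
t: 13.82
tool_pos: [0.5524, -0.0369, 0.1204]
orientation: [-0.183, -2.131, 2.134]
force: [-1.0, -4.4, 0.7]
opening: 0.0177
t13.82 p [552.41 -36.87 120.41] toolz [-0.1697 -0.9855  0.0015] tooly [ 4.0e-04 -1.6e-03 -1.0e+00] F [-1.01 -4.4   0.68] op 17.73 q [-0.16  0.08  1.74 -0.    1.32  1.58]
```

```bash
python3 - <<'E'
from h import *
print(rack([.55241,-.03687,0]))
E
python3 -m inch '[[[0,0,0,0,0,0],[0,0,0,0,0,0],[0,-20,0,0,0,0],[0,-40,0,0,0,0],[0,0,0,0,0,0]]]' 40 3
python3 - <<'E'
from h import *
st()
a=np.radians(31+90)
go([.460,-.2894,.08],np.array([np.cos(a),np.sin(a),0]))
E
```

```text
[ 0.72169009 -1.7731789   0.        ]
t: 14.45
tool_pos: [0.5552, -0.0361, 0.1857]
orientation: [-0.191, -2.136, 2.137]
force: [0.1, 0.4, 0.7]
opening: 0.04
t14.45 p [555.16 -36.13 185.72] toolz [-1.691e-01 -9.856e-01 -3.000e-04] tooly [ 0.0083 -0.0011 -1.    ] F [0.11 0.41 0.73] op 40.02 q [-0.16  0.03  1.67  0.    1.43  1.58]
opt 1 [ 0.01   2.431 -0.003]
opt -1 [-0.003 -0.711 -0.008]
rows 5 world d mm [ -95.2 -253.3 -105.7]
[10.4, 21.0, 53.1, -0.0005, -0.1422, -0.0016]
[17.8, 21.0, 51.2, -0.0005, -0.1422, -0.0016]
[24.8, 21.0, 48.1, -0.0005, -0.1422, -0.0016]
[31.3, 21.1, 44.2, -0.0005, -0.1422, -0.0016]
[37.2, 21.1, 39.3, -0.0005, -0.1422, -0.0016]
```

```bash
python3 -m inch '[[[10,10,53,0,-0.142,0],[18,21,51,0,-0.142,0],[25,25,48,0,-0.142,0],[31,25,44,0,-0.142,0],[37,24,39,0,-0.142,-0.008],[0,0,0,0,0,0],[0,0,0,0,0,0]]]' 60 30
python3 - <<'E'
from h import *
st()
a=np.radians(31+90)
go([.460,-.2894,.03],np.array([np.cos(a),np.sin(a),0]),n=1)
t=cam("top");s=cam("scene"); crop(t["image"],340,200,480,305,5,"t5.png");crop(s["image"],180,240,320,345,5,"s5.png")
E
```

```text
t: 15.32
tool_pos: [0.4569, -0.288, 0.0753]
orientation: [-0.537, 1.92, -1.922]
force: [0.2, -0.1, 0.8]
opening: 0.0602
t15.32 p [ 456.88 -287.97   75.3 ] toolz [ 0.5121 -0.8589 -0.0009] tooly [-0.0069 -0.0031 -1.    ] F [ 0.25 -0.05  0.76] op 60.2 q [-0.65  0.1   1.81 -0.01  1.24  0.38]
opt 1 [-1.200e-02  3.138e+00  1.000e-03]
opt -1 [ 0.001 -0.003  0.007]
rows 1 world d mm [  3.1  -1.4 -45.3]
[-2.3, 45.3, 2.9, 0.0009, -0.0034, 0.0075]
```

View pics/s5.png

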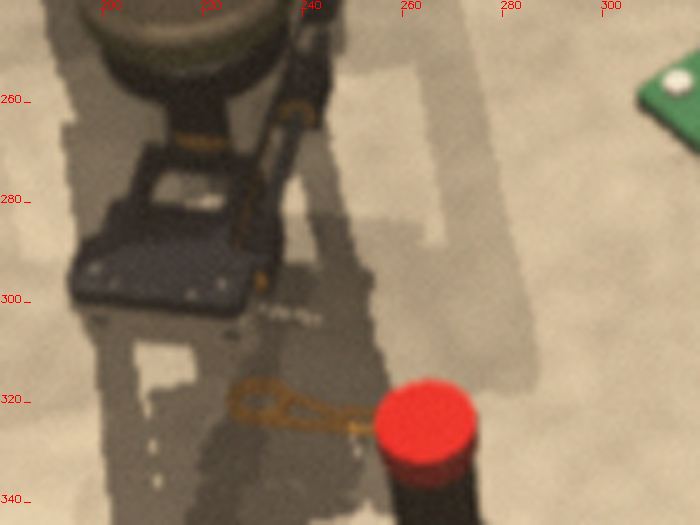

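View pics/t5.png

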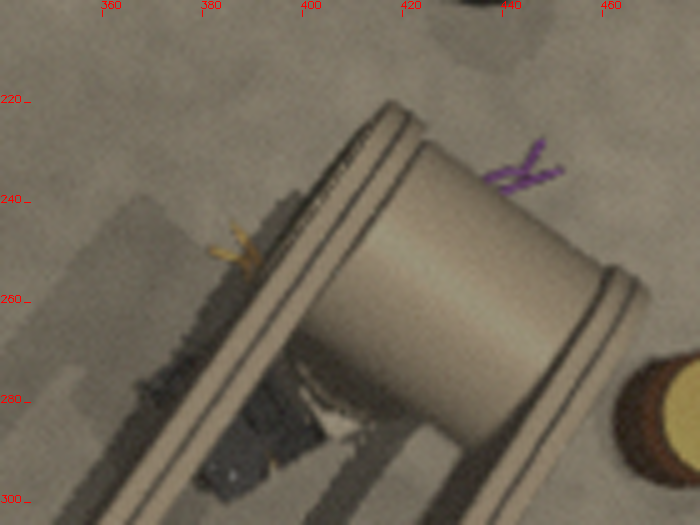

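```bash
python3 -m inch '[[[-1,20,1,0,-0.003,0.007],[-1,20,2,0,0,0],[0,0,0,0,0,0],[0,0,0,0,0,0]]]'
python3 - <<'E'
from h import *
st()
a=np.radians(31+90)
go([.460,-.2894,.009],np.array([np.cos(a),np.sin(a),0]),n=1)
E
```

```text
t: 15.92
tool_pos: [0.4602, -0.2895, 0.0353]
orientation: [-0.535, 1.915, -1.915]
force: [1.0, -0.4, -0.1]
opening: 0.06
t15.93 p [ 460.17 -289.47   35.3 ] toolz [ 5.17e-01 -8.56e-01 -6.00e-04] tooly [-0.0012 -0.     -1.    ] F [ 1.01 -0.41 -0.07] op 60.0 q [-0.66  0.16  1.82 -0.    1.16  0.37]
opt 1 [ 2.000e-03 -3.139e+00 -1.000e-03]
opt -1 [0.001 0.002 0.001]
rows 1 world d mm [ -0.2   0.1 -26.3]
[0.1, 26.3, -0.1, 0.0006, 0.0022, 0.001]
```

```bash
python3 -m inch '[[[0,16,0,0,0,0],[0,8,0,0,0,0],[0,0,0,0,0,0],[0,0,0,0,0,0]]]'; python3 -c "
from h import *
st()"
```

```text
t: 16.42
tool_pos: [0.4598, -0.2898, 0.011]
orientation: [-0.534, 1.916, -1.915]
force: [0.3, -0.8, -0.3]
opening: 0.0595
t16.43 p [ 459.81 -289.79   11.04] toolz [ 5.164e-01 -8.563e-01 -6.000e-04] tooly [-0.0012  0.     -1.    ] F [ 0.3  -0.83 -0.32] op 59.54 q [-0.66  0.2   1.83 -0.    1.11  0.37]
```

```bash
python3 -m inch '[[[0,1.5,0,0,0,0],[0,0,0,0,0,0],[0,0,0,0,0,0]]]' 32 30; python3 -m inch '[[[0,0,0,0,0,0],[0,0,0,0,0,0],[0,0,0,0,0,0]]]' 15 30; python3 -c "
from h import *
st()"
```

```text
t: 16.8
tool_pos: [0.4599, -0.2898, 0.0097]
orientation: [-0.534, 1.915, -1.915]
force: [0.8, 0.8, 0.3]
opening: 0.0349
t: 17.18
tool_pos: [0.4599, -0.2898, 0.0096]
orientation: [-0.534, 1.916, -1.915]
force: [-0.1, -0.0, 0.3]
opening: 0.0214
t17.18 p [ 459.86 -289.79    9.59] toolz [ 5.165e-01 -8.563e-01 -4.000e-04] tooly [-1.e-03 -1.e-04 -1.e+00] F [-0.09 -0.03  0.28] op 21.38 q [-0.66  0.2   1.83 -0.    1.11  0.37]
```

```bash
python3 -m inch '[[[0,-20,0,0,0,0],[0,-45,0,0,0,0],[0,-45,0,0,0,0],[0,0,0,0,0,0]]]' 15 45
python3 - <<'E'
from h import *
st()
go(STUD-.115*RX+.0067*RY+[0,0,.1267],-RY)
t=cam("top");s=cam("scene"); crop(t["image"],340,200,480,305,5,"t6.png");crop(s["image"],160,200,320,320,5,"s6.png")
E
```

```text
t: 17.68
tool_pos: [0.4625, -0.2917, 0.1243]
orientation: [-0.529, 1.907, -1.92]
force: [-0.6, -0.8, -1.3]
opening: 0.0213
t17.68 p [ 462.51 -291.65  124.25] toolz [ 0.5166 -0.8562  0.0071] tooly [ 0.0054 -0.005  -1.    ] F [-0.62 -0.82 -1.3 ] op 21.33 q [-0.66  0.05  1.76 -0.    1.32  0.37]
opt 1 [-0.006  0.714 -0.004]
opt -1 [-0.006 -2.428  0.008]
rows 5 world d mm [-22.7 282.8   2.4]
[-25.3, -0.8, -50.8, -0.0012, 0.1427, -0.0009]
[-17.9, -0.8, -53.9, -0.0012, 0.1427, -0.0009]
[-10.0, -0.7, -55.8, -0.0012, 0.1427, -0.0009]
[-2.0, -0.6, -56.7, -0.0012, 0.1427, -0.0009]
[6.1, -0.6, -56.4, -0.0012, 0.1427, -0.0009]
```

View pics/s6.png

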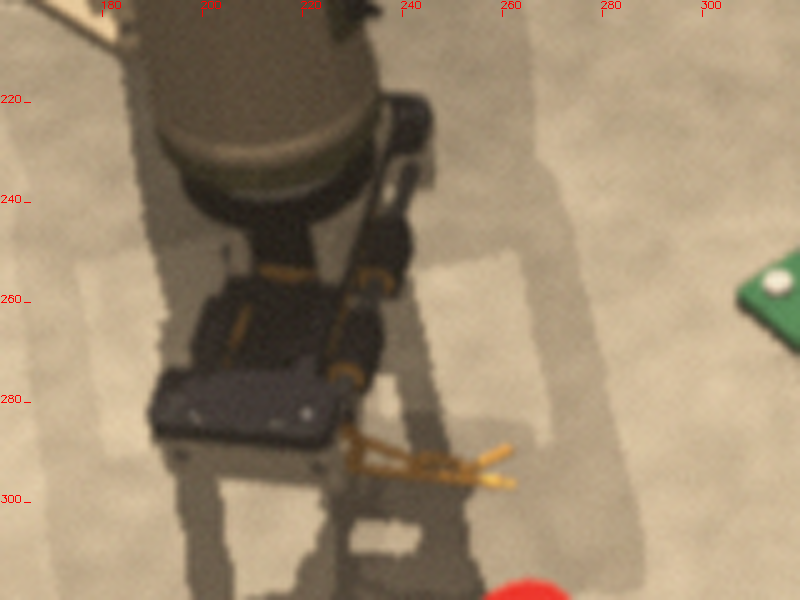

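View pics/t6.png

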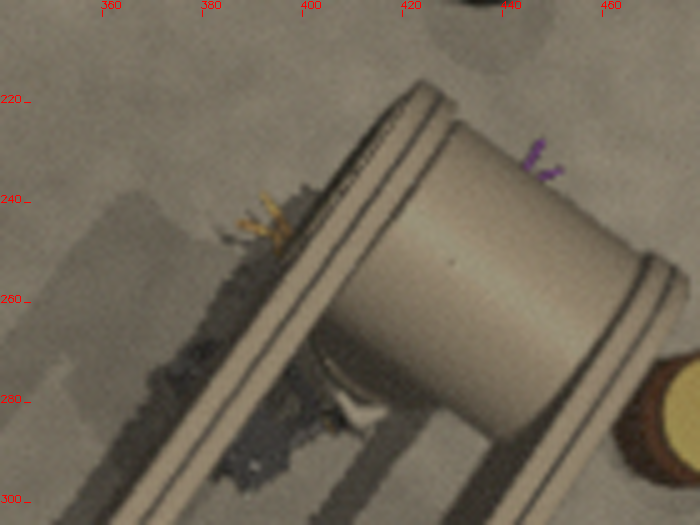

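```bash
python3 -m inch '[[[-25,-3,-51,0,0.142,0],[-18,-1,-54,0,0.142,0],[-10,0,-56,0,0.142,0],[-2,0,-57,0,0.142,0],[6,0,-52,0,0.142,-0.004],[0,0,0,0,0,0],[0,0,0,0,0,0]]]'
python3 - <<'E'
from h import *
st()
go(STUD-.110*RX+.0067*RY+[0,0,.1267],-RY,n=1)
p,_,_=tool();print(rack(p))
t=cam("top");s=cam("scene"); crop(t["image"],230,180,350,280,6,"t7.png");crop(s["image"],240,180,370,290,6,"s7.png")
E
```

```text
t: 18.65
tool_pos: [0.4357, -0.0108, 0.1222]
orientation: [-0.168, -2.132, 2.133]
force: [-0.5, -0.1, -0.8]
opening: 0.0211
t18.65 p [435.66 -10.81 122.18] toolz [-0.1637 -0.9865  0.001 ] tooly [-7.4e-03  2.0e-04 -1.0e+00] F [-0.52 -0.07 -0.76] op 21.12 q [-0.14 -0.25  2.04 -0.    1.35  1.59]
opt 1 [-0.001  0.006  0.007]
opt -1 [ 1.100e-02 -3.135e+00  2.000e-03]
rows 1 world d mm [9.1 1.1 4.5]
[-8.7, -4.6, -2.6, -0.001, 0.0063, 0.0073]
[-118.75428592    4.08190553  122.17518317]
```

View pics/s7.png

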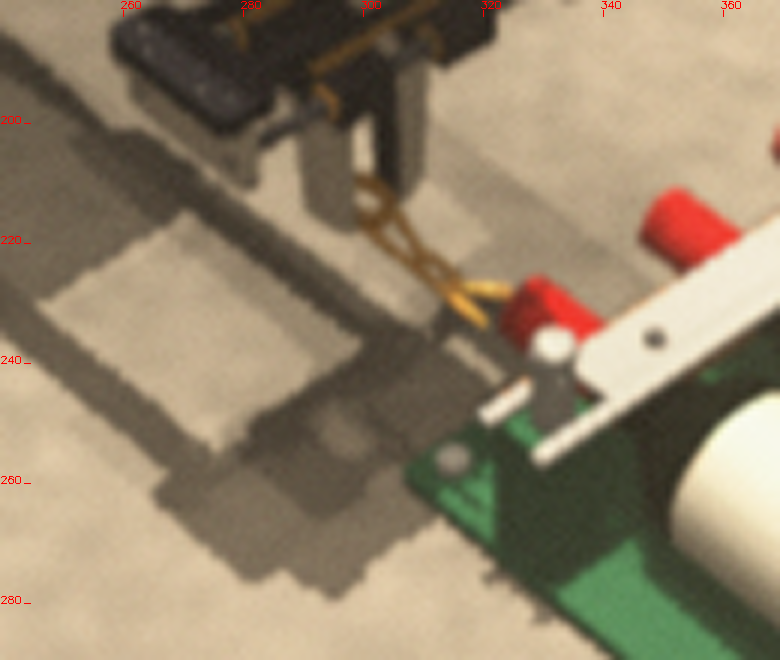

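View pics/t7.png

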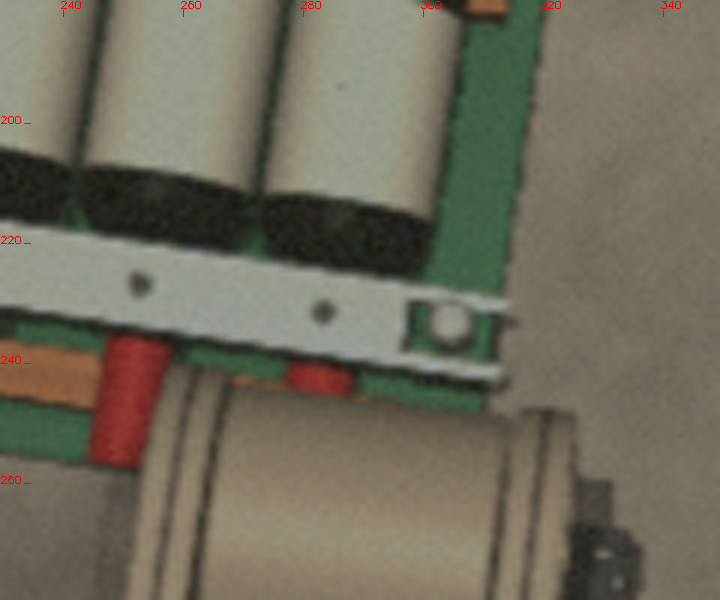

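Run:
```python
from h import *
s=cam("scene")
p,Rm,_=tool()
tip=onz(s,[(320.7,233.3)],p[2]-.0071)[0]; st_=onz(s,[(332,236.8)],.1317)[0]
st2=onz(s,[((553/6+240-.5),(343/6+180-.5))],.1317)[0]
print(rack(tip)-rack(p), rack(st_), rack(st2), rack(tip)-rack(st2))
```

```text
[83.95042103 -7.71443617 -7.1       ] [  3.36044885  -3.2942726  131.7       ] [  2.53704099  -3.57151034 131.7       ] [-36.55510812  -0.95713045 -15.84940927]
```

```bash
python3 -m inch '[[[-4,-4.5,-2.6,0,0.006,0.007],[0,0,0,0,0,0],[0,0,0,0,0,0]]]'
python3 - <<'E'
from h import *
st()
go(STUD-.105*RX+.0067*RY+[0,0,.1267],-RY,n=1)
p,_,_=tool();print(rack(p))
E
```

```text
t: 19.18
tool_pos: [0.441, -0.0091, 0.1282]
orientation: [-0.188, -2.131, 2.132]
force: [0.2, 0.6, -0.8]
opening: 0.0215
t19.18 p [441.05  -9.09 128.15] toolz [-1.726e-01 -9.850e-01  5.000e-04] tooly [ 2.e-03 -9.e-04 -1.e+00] F [ 0.22  0.62 -0.8 ] op 21.49 q [-0.14 -0.25  2.03 -0.    1.35  1.61]
opt 1 [-0.    -0.003 -0.002]
opt -1 [ 3.000e-03  3.139e+00 -1.000e-03]
rows 1 world d mm [ 8.6 -1.5 -1.5]
[-8.7, 1.5, -0.0, -0.0005, -0.0028, -0.0021]
[-113.74309311    6.68287731  128.15157954]
```

```bash
python3 -m inch '[[[-8,1.4,0,0,-0.003,-0.002],[0,0,0,0,0,0],[0,0,0,0,0,0]]]'
python3 - <<'E'
from h import *
st()
go(STUD-.090*RX+.0067*RY+[0,0,.1267],-RY,n=1)
p,Rm,_=tool();print(rack(p))
s=cam("scene");
pts=[p+Rm.apply([-.0825,.0071,.0085]), STUD+(-.0018)*RY+.0015*RX+[0,0,.1317]]
crop(s["image"],290,200,360,265,10,"s8.png",proj(s,pts))
E
```

```text
t: 19.55
tool_pos: [0.4487, -0.0102, 0.1264]
orientation: [-0.181, -2.132, 2.133]
force: [0.4, 0.1, -0.6]
opening: 0.0214
t19.55 p [448.73 -10.18 126.43] toolz [-1.693e-01 -9.856e-01  5.000e-04] tooly [-7.e-04 -4.e-04 -1.e+00] F [ 0.43  0.1  -0.61] op 21.39 q [-0.14 -0.22  2.01 -0.    1.35  1.6 ]
opt 1 [-0.     0.001  0.001]
opt -1 [ 1.000e-03 -3.141e+00  1.000e-03]
rows 1 world d mm [15.7 -2.9  0.3]
[-16.0, -0.3, 0.2, -0.0005, 0.0005, 0.0006]
[-105.9817197     6.91878222  126.43211099]
```

View pics/s8.png

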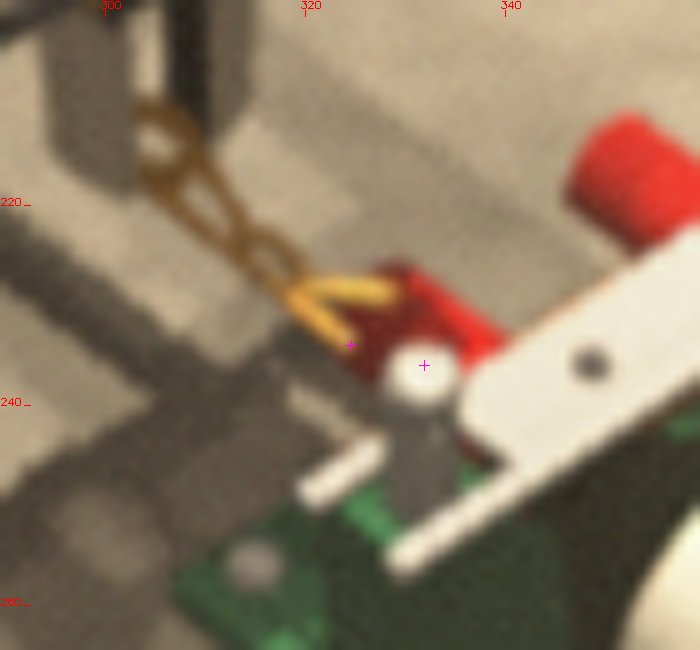

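```bash
python3 -m inch '[[[-9,-0.2,0.2,0,0,0],[0,0,0,0,0,0]]]'; python3 -m inch '[[[-4,0,0,0,0,0],[0,0,0,0,0,0]]]'
python3 - <<'E'
from h import *
st();p,Rm,_=tool();print(rack(p))
E
```

```text
t: 19.85
tool_pos: [0.4583, -0.0121, 0.127]
orientation: [-0.182, -2.132, 2.133]
force: [-0.8, -0.5, -0.4]
opening: 0.0213
t: 20.1
tool_pos: [0.4618, -0.0127, 0.1268]
orientation: [-0.182, -2.132, 2.133]
force: [-0.6, 0.1, 0.3]
opening: 0.0211
t20.10 p [461.77 -12.66 126.82] toolz [-1.694e-01 -9.855e-01  5.000e-04] tooly [-2.e-04 -5.e-04 -1.e+00] F [-0.64  0.12  0.32] op 21.14 q [-0.14 -0.18  1.98 -0.    1.34  1.6 ]
[-92.71251965   6.68718746 126.8244454 ]
```

Aligned to within about 0.1 mm of plan; feel forward in small steps.

```bash
python3 -m inch '[[[-2,0,0,0,0,0],[0,0,0,0,0,0]]]'; python3 -m inch '[[[-2,0,0,0,0,0],[0,0,0,0,0,0]]]'
python3 - <<'E'
from h import *
st();p,Rm,_=tool();print(rack(p))
E
```

```text
t: 20.35
tool_pos: [0.4636, -0.013, 0.1268]
orientation: [-0.182, -2.132, 2.133]
force: [-0.3, 0.1, -0.3]
opening: 0.0215
t: 20.6
tool_pos: [0.4656, -0.0133, 0.1269]
orientation: [-0.182, -2.132, 2.133]
force: [-0.4, 0.1, -1.1]
opening: 0.0214
t20.60 p [465.62 -13.29 126.86] toolz [-1.694e-01 -9.855e-01  5.000e-04] tooly [-1.e-04 -4.e-04 -1.e+00] F [-0.38  0.15 -1.07] op 21.44 q [-0.14 -0.17  1.97 -0.    1.34  1.6 ]
[-88.81023677   6.71941143 126.8578132 ]
```

```bash
python3 -m inch '[[[-2,0,0,0,0,0],[0,0,0,0,0,0]]]'; python3 -m inch '[[[-2,0,0,0,0,0],[0,0,0,0,0,0]]]'
python3 - <<'E'
from h import *
st();p,Rm,_=tool();print(rack(p))
E
```

```text
t: 20.85
tool_pos: [0.4676, -0.0137, 0.1269]
orientation: [-0.182, -2.132, 2.133]
force: [-0.2, 0.9, -0.3]
opening: 0.0215
t: 21.1
tool_pos: [0.4696, -0.014, 0.1268]
orientation: [-0.182, -2.132, 2.133]
force: [0.1, 0.1, 0.1]
opening: 0.0212
t21.10 p [469.57 -13.97 126.83] toolz [-1.694e-01 -9.856e-01  5.000e-04] tooly [-2.e-04 -4.e-04 -1.e+00] F [0.12 0.06 0.07] op 21.23 q [-0.14 -0.16  1.96 -0.    1.34  1.6 ]
[-84.8006851    6.72671713 126.82724384]
```

```bash
python3 -m inch '[[[-3,0,0,0,0,0],[0,0,0,0,0,0]]]'; python3 -m inch '[[[-3,0,0,0,0,0],[0,0,0,0,0,0]]]'
python3 - <<'E'
from h import *
st();p,Rm,_=tool();print(rack(p))
s=cam("scene");crop(s["image"],290,200,360,265,10,"s9.png")
E
```

```text
t: 21.35
tool_pos: [0.4726, -0.0145, 0.1269]
orientation: [-0.182, -2.132, 2.133]
force: [0.2, 0.3, 0.3]
opening: 0.0215
t: 21.6
tool_pos: [0.4755, -0.015, 0.1268]
orientation: [-0.182, -2.132, 2.133]
force: [0.2, -0.0, -0.6]
opening: 0.0212
t21.60 p [475.55 -15.02 126.84] toolz [-1.694e-01 -9.855e-01  5.000e-04] tooly [-1.e-04 -5.e-04 -1.e+00] F [ 0.19 -0.01 -0.62] op 21.25 q [-0.14 -0.14  1.94 -0.    1.34  1.6 ]
[-78.7354932    6.70548809 126.84318194]
```

View pics/s9.png

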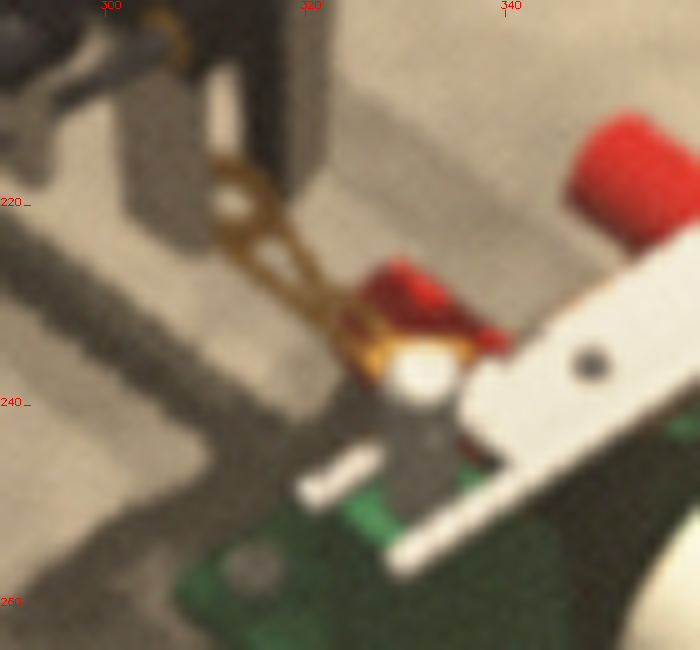

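```bash
python3 -m inch '[[[-4,0,0,0,0,0],[0,0,0,0,0,0]]]' 15 55; python3 -m inch '[[[-3,0,0,0,0,0],[0,0,0,0,0,0]]]';python3 -m inch '[[[-2,0,0,0,0,0],[0,0,0,0,0,0]]]'
python3 - <<'E'
from h import *
st();p,Rm,s=tool();print(rack(p),s["force"]@RX)
E
```

```text
t: 21.9
tool_pos: [0.4796, -0.0157, 0.1269]
orientation: [-0.182, -2.132, 2.133]
force: [-0.6, 0.3, -0.5]
opening: 0.0213
t: 22.15
tool_pos: [0.4825, -0.0162, 0.1268]
orientation: [-0.182, -2.132, 2.133]
force: [-0.2, -0.4, -1.5]
opening: 0.0211
t: 22.4
tool_pos: [0.4842, -0.0164, 0.1268]
orientation: [-0.181, -2.132, 2.133]
force: [-0.3, 0.3, -0.9]
opening: 0.0213
t22.40 p [484.24 -16.35 126.75] toolz [-1.693e-01 -9.856e-01  2.000e-04] tooly [-4.e-04 -2.e-04 -1.e+00] F [-0.27  0.26 -0.87] op 21.28 q [-0.14 -0.11  1.92 -0.    1.34  1.6 ]
[-69.94588739   6.86510334 126.75389471] -0.3084362917209856
```

```bash
python3 -m inch '[[[-2,0,0,0,0,0],[0,0,0,0,0,0]]]'; python3 -m inch '[[[-2,0,0,0,0,0],[0,0,0,0,0,0]]]'
python3 - <<'E'
from h import *
st();p,Rm,s=tool();print(rack(p),s["force"]@RX,s["force"]@RY)
E
```

```text
t: 22.65
tool_pos: [0.486, -0.0164, 0.1266]
orientation: [-0.181, -2.132, 2.132]
force: [-1.9, 2.4, -0.2]
opening: 0.021
t: 22.9
tool_pos: [0.4875, -0.0166, 0.1263]
orientation: [-0.179, -2.132, 2.131]
force: [-2.7, 4.7, -1.6]
opening: 0.0213
t22.90 p [487.48 -16.63 126.3 ] toolz [-1.691e-01 -9.856e-01 -2.000e-04] tooly [-2.e-03  5.e-04 -1.e+00] F [-2.69  4.7  -1.63] op 21.28 q [-0.14 -0.1   1.91  0.    1.34  1.6 ]
[-66.70508874   7.14206893 126.30202889] -3.444087679018072 4.171727610288001
```

```bash
python3 -m inch '[[[-2,0,0,0,0,0],[0,0,0,0,0,0]]]'; python3 -m inch '[[[-2,0,0,0,0,0],[0,0,0,0,0,0]]]'
python3 - <<'E'
from h import *
st();p,Rm,s=tool();print(rack(p),s["force"]@RX,s["force"]@RY)
E
```

```text
t: 23.15
tool_pos: [0.4888, -0.0168, 0.1259]
orientation: [-0.177, -2.132, 2.13]
force: [-4.5, 4.3, -0.8]
opening: 0.0214
t: 23.4
tool_pos: [0.4909, -0.0171, 0.126]
orientation: [-0.178, -2.132, 2.131]
force: [-4.9, 4.7, -0.9]
opening: 0.0211
t23.40 p [490.94 -17.07 126.  ] toolz [-1.690e-01 -9.856e-01 -3.000e-04] tooly [-3.1e-03  9.0e-04 -1.0e+00] F [-4.95  4.72 -0.91] op 21.08 q [-0.14 -0.09  1.9   0.    1.34  1.6 ]
[-63.2197423    7.29285348 125.9981708 ] -5.678457649069049 3.812491016245901
```

```bash
python3 -m inch '[[[-2,-0.5,0,0,0,0],[0,0,0,0,0,0]]]'; python3 -m inch '[[[-2,0,0,0,0,0],[0,0,0,0,0,0]]]'
python3 - <<'E'
from h import *
st();p,Rm,s=tool();print(rack(p),s["force"]@RX,s["force"]@RY)
E
```

```text
t: 23.65
tool_pos: [0.4929, -0.0174, 0.1264]
orientation: [-0.178, -2.132, 2.131]
force: [-4.3, 5.6, -1.3]
opening: 0.0211
t: 23.9
tool_pos: [0.4962, -0.0181, 0.1271]
orientation: [-0.182, -2.133, 2.132]
force: [2.8, 4.1, -3.2]
opening: 0.0214
t23.90 p [496.23 -18.07 127.09] toolz [-1.690e-01 -9.856e-01 -2.000e-04] tooly [ 1.e-04  2.e-04 -1.e+00] F [ 2.84  4.06 -3.18] op 21.35 q [-0.14 -0.08  1.89  0.    1.33  1.6 ]
[-57.83981311   7.20735661 127.08676088] 2.1048339586924314 4.480117823194979
```

```bash
python3 -m inch '[[[-2,0.4,0,0,0,0],[0,0,0,0,0,0]]]'; python3 -m inch '[[[-2,0,0,0,0,0],[0,0,0,0,0,0]]]'
python3 - <<'E'
from h import *
st();p,Rm,s=tool();print(rack(p),s["force"]@RX,s["force"]@RY)
E
```

```text
t: 24.15
tool_pos: [0.4993, -0.0188, 0.1275]
orientation: [-0.185, -2.134, 2.134]
force: [4.0, 4.6, -3.0]
opening: 0.0213
t: 24.4
tool_pos: [0.5018, -0.0192, 0.1278]
orientation: [-0.186, -2.134, 2.135]
force: [5.7, 5.0, -2.0]
opening: 0.0215
t24.40 p [501.78 -19.24 127.82] toolz [-1.693e-01 -9.856e-01 -1.000e-04] tooly [ 3.7e-03 -5.0e-04 -1.0e+00] F [ 5.73  5.02 -2.01] op 21.49 q [-0.14 -0.07  1.88 -0.    1.33  1.6 ]
[-52.17240336   7.00423987 127.81726566] 4.794800982167193 5.920756976222013
```

```bash
python3 -m inch '[[[-1.5,0.6,0,0,0,0],[0,0,0,0,0,0]]]'; python3 -m inch '[[[-1,0,0,0,0,0],[0,0,0,0,0,0]]]'
python3 - <<'E'
from h import *
st();p,Rm,s=tool();print(rack(p),s["force"]@RX,s["force"]@RY)
E
```

```text
t: 24.65
tool_pos: [0.5029, -0.0194, 0.1272]
orientation: [-0.185, -2.134, 2.134]
force: [2.9, 4.9, -1.1]
opening: 0.0214
t: 24.9
tool_pos: [0.5036, -0.0195, 0.127]
orientation: [-0.184, -2.133, 2.134]
force: [1.4, 4.9, -0.9]
opening: 0.0212
t24.90 p [503.56 -19.5  127.03] toolz [-1.693e-01 -9.856e-01 -1.000e-04] tooly [ 2.1e-03 -3.0e-04 -1.0e+00] F [ 1.39  4.89 -0.86] op 21.23 q [-0.14 -0.06  1.87  0.    1.33  1.6 ]
[-50.37176583   7.04680837 127.02605863] 0.53978668034236 5.059514766607581
```

```bash
python3 -m inch '[[[-1,0,0,0,0,0],[0,0,0,0,0,0]]]'; python3 -m inch '[[[-1,0,0,0,0,0],[0,0,0,0,0,0]]]'
python3 - <<'E'
from h import *
st();p,Rm,s=tool();print(rack(p),s["force"]@RX,s["force"]@RY)
E
```

```text
t: 25.15
tool_pos: [0.5044, -0.0196, 0.1269]
orientation: [-0.184, -2.133, 2.133]
force: [1.9, 4.3, -1.2]
opening: 0.021
t: 25.4
tool_pos: [0.5052, -0.0198, 0.1268]
orientation: [-0.183, -2.133, 2.133]
force: [1.6, 4.7, -1.4]
opening: 0.0215
t25.40 p [505.18 -19.79 126.84] toolz [-0.1693 -0.9856 -0.    ] tooly [ 1.3e-03 -2.0e-04 -1.0e+00] F [ 1.61  4.69 -1.43] op 21.53 q [-0.14 -0.06  1.87  0.    1.33  1.6 ]
[-48.7285795    7.0389238  126.84089905] 0.7922200606158228 4.899281941041282
```

```bash
python3 -m inch '[[[-1,0,0,0,0,0],[0,0,0,0,0,0]]]'; python3 -m inch '[[[-0.8,0,0,0,0,0],[0,0,0,0,0,0]]]'
python3 - <<'E'
from h import *
st();p,Rm,s=tool();print(rack(p),s["force"]@RX,s["force"]@RY)
E
```

```text
t: 25.65
tool_pos: [0.5061, -0.0199, 0.1268]
orientation: [-0.183, -2.133, 2.133]
force: [1.1, 5.4, -0.7]
opening: 0.0214
t: 25.9
tool_pos: [0.5064, -0.0199, 0.1266]
orientation: [-0.182, -2.133, 2.133]
force: [-0.8, 5.9, 0.1]
opening: 0.0211
t25.90 p [506.43 -19.94 126.56] toolz [-1.692e-01 -9.856e-01 -1.000e-04] tooly [ 1.e-04  1.e-04 -1.e+00] F [-0.81  5.89  0.1 ] op 21.13 q [-0.14 -0.05  1.86  0.    1.33  1.6 ]
[-47.4694386    7.09799798 126.55875371] -1.7952371417083637 5.669219371419698
```

```bash
python3 -m inch '[[[-1,0,0,0,0,0],[0,0,0,0,0,0]]]'
python3 - <<'E'
from h import *
st();p,Rm,s=tool();print(rack(p),s["force"]@RX,s["force"]@RY)
E
python3 -m inch '[[[-1,0,0,0,0,0],[0,0,0,0,0,0]]]'
python3 - <<'E'
from h import *
st();p,Rm,s=tool();print(rack(p),s["force"]@RX,s["force"]@RY)
s=cam("scene");t=cam("top");crop(s["image"],290,200,360,265,10,"s10.png");crop(t["image"],230,180,350,280,6,"t10.png")
E
```

```text
t: 26.15
tool_pos: [0.5068, -0.0199, 0.1263]
orientation: [-0.18, -2.132, 2.132]
force: [-3.0, 6.5, 0.4]
opening: 0.0212
t26.15 p [506.82 -19.94 126.31] toolz [-1.692e-01 -9.856e-01 -3.000e-04] tooly [-1.3e-03  5.0e-04 -1.0e+00] F [-2.97  6.46  0.41] op 21.17 q [-0.14 -0.05  1.86  0.    1.33  1.6 ]
[-47.08648485   7.17038116 126.30662657] -4.027481586993873 5.863159744447727
t: 26.4
tool_pos: [0.5071, -0.0199, 0.126]
orientation: [-0.178, -2.132, 2.131]
force: [-6.1, 6.4, 1.0]
opening: 0.0211
t26.40 p [507.13 -19.91 126.  ] toolz [-1.691e-01 -9.856e-01 -3.000e-04] tooly [-2.9e-03  8.0e-04 -1.0e+00] F [-6.09  6.38  1.02] op 21.08 q [-0.14 -0.05  1.86  0.    1.33  1.6 ]
[-46.78156228   7.25176999 125.99518086] -7.08788156392328 5.254290859974632
```

View pics/s10.png

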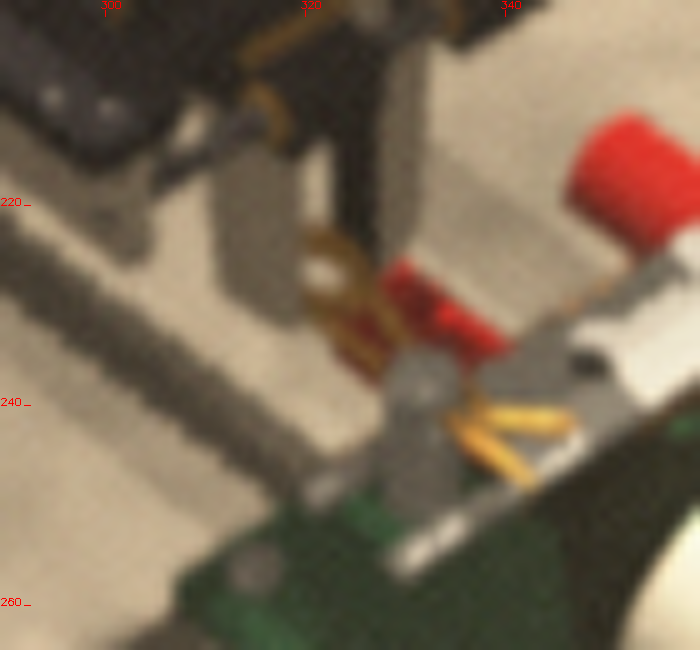

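```bash
python3 -m inch '[[[-1.2,-0.4,0,0,0,0],[0,0,0,0,0,0]]]'
python3 - <<'E'
from h import *
st();p,Rm,s=tool();print(rack(p),s["force"]@RX,s["force"]@RY)
E
python3 -m inch '[[[2.5,0,-0.5,0,0,0],[0,0,0,0,0,0],[0,0,0,0,0,0]]]'
python3 - <<'E'
from h import *
st();p,Rm,s=tool();print(rack(p),s["force"]@RX,s["force"]@RY)
E
```

```text
t: 26.75
tool_pos: [0.5075, -0.0199, 0.1259]
orientation: [-0.176, -2.131, 2.13]
force: [-8.4, 7.7, 1.6]
opening: 0.0211
t26.75 p [507.48 -19.89 125.95] toolz [-1.691e-01 -9.856e-01 -4.000e-04] tooly [-0.0048  0.0012 -1.    ] F [-8.43  7.69  1.63] op 21.12 q [-0.14 -0.04  1.85  0.    1.34  1.6 ]
[-46.43659767   7.32952178 125.94991773] -9.612663772190674 6.146461030317118
t: 27.12
tool_pos: [0.5066, -0.0198, 0.1266]
orientation: [-0.181, -2.132, 2.132]
force: [-2.0, 5.3, -1.2]
opening: 0.0211
t27.12 p [506.65 -19.76 126.61] toolz [-1.694e-01 -9.855e-01  3.000e-04] tooly [-1.1e-03 -2.0e-04 -1.0e+00] F [-1.96  5.34 -1.22] op 21.13 q [-0.14 -0.05  1.86 -0.    1.33  1.6 ]
[-47.28075792   7.3104766  126.61306653] -2.8365933188528367 4.93449493129245
```

```bash
python3 -m inch '[[[0,0,0,0,0,0],[0,0,0,0,0,0],[0,0,0,0,0,0],[0,0,0,0,0,0]]]' 40 20; python3 -c "
from h import *
st()"; python3 -m inch '[[[0,-8,0,0,0,0],[0,-15,0,0,0,0],[0,-40,0,0,0,0],[0,-50,0,0,0,0],[40,-30,0,0,0,0],[60,0,0,0,0,0],[60,0,0,0,0,0],[0,0,0,0,0,0]]]'
python3 - <<'E'
from h import *
st()
s=cam("scene");t=cam("top");crop(s["image"],290,180,370,250,10,"s11.png");crop(t["image"],270,200,340,265,10,"t11.png")
cv2.imwrite("pics/s11f.png",s["image"])
E
```

```text
t: 27.62
tool_pos: [0.5072, -0.0201, 0.1269]
orientation: [-0.182, -2.132, 2.133]
force: [-0.4, -0.1, -0.2]
opening: 0.0401
t27.62 p [507.2  -20.1  126.89] toolz [-1.695e-01 -9.855e-01  7.000e-04] tooly [ 3.e-04 -7.e-04 -1.e+00] F [-0.45 -0.12 -0.22] op 40.14 q [-0.14 -0.05  1.86 -0.    1.33  1.6 ]
t: 28.62
tool_pos: [0.3473, 0.0078, 0.2718]
orientation: [-0.188, -2.135, 2.136]
force: [-0.5, -0.5, 0.1]
opening: 0.0396
t28.62 p [347.3    7.79 271.83] toolz [-1.687e-01 -9.857e-01  2.000e-04] tooly [ 0.0056 -0.0011 -1.    ] F [-0.47 -0.47  0.13] op 39.56 q [-0.13 -0.62  2.04 -0.    1.72  1.62]
```

View pics/s11.png

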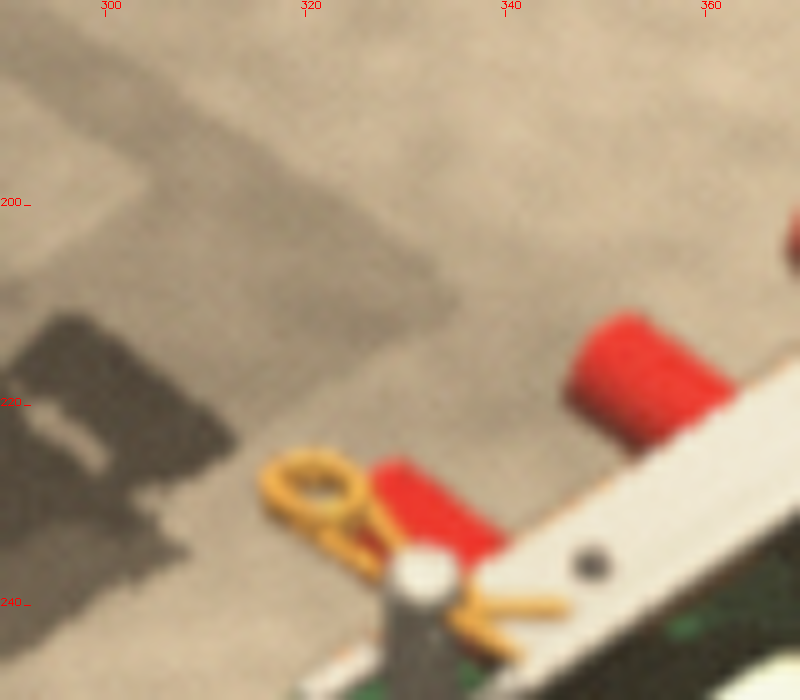

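View pics/t11.png

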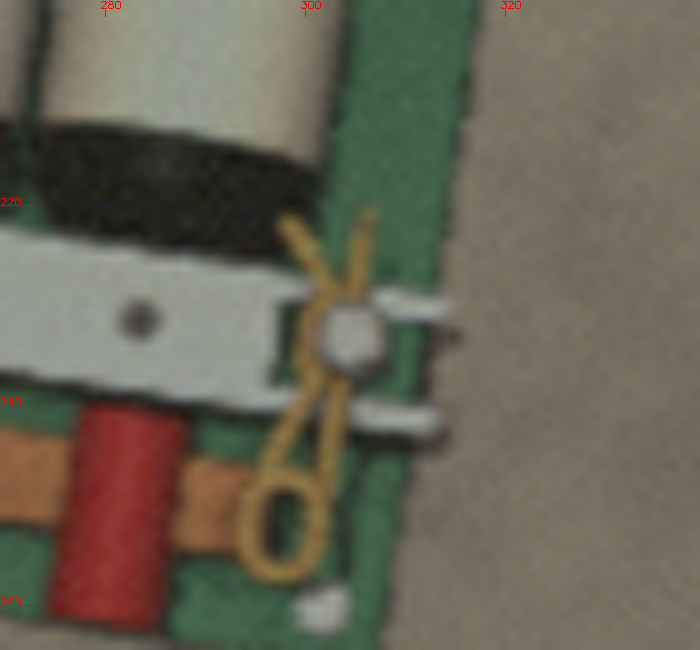

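View pics/s11f.png

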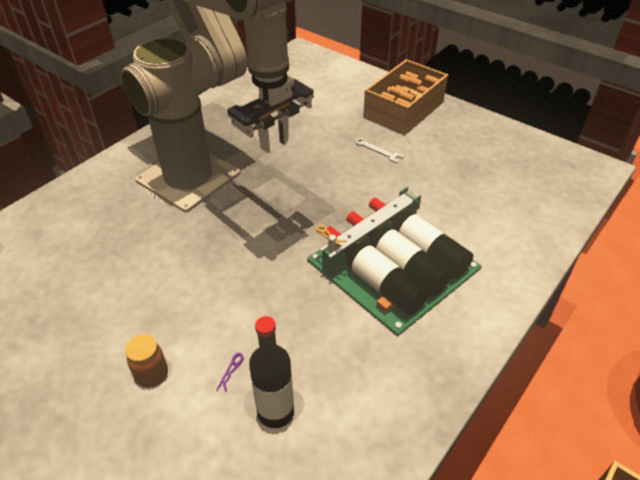

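Run:
```python
from h import *
t=cam("top");s=cam("scene")
e=onz(t,[(298,252)],.1225)[0];sd=onz(t,[(304.7,232.7)],.1317)[0];tip=onz(t,[(306.3,220.8)],.1196)[0]
print("top: eye-stud",rack(e)-rack(sd),"tip-stud",rack(tip)-rack(sd))
a=onz(s,[(341.6,245.3)],.1196)[0];b=onz(s,[(331.8,236.9)],.1317)[0];ee=onz(s,[(321.2,228)],.1246)[0];a0=onz(s,[(343.3,248.2)],.1189)[0]
print("scene: tip-stud",rack(a)-rack(b),"eye-stud",rack(ee)-rack(b),"tip before release",rack(a0)-rack(b))
```

```text
top: eye-stud [-49.48347875   9.36874653  -9.2       ] tip-stud [ 31.80522879   1.1001572  -12.1       ]
scene: tip-stud [ 26.06644187   6.57261462 -12.1       ] eye-stud [-43.0321444    6.05056775  -7.1       ] tip before release [ 34.79641038   3.67790206 -12.8       ]
```

Run:
```python
from h import *
t=cam("top");s=cam("scene")
sd,r0=tri([(t,(304.7,232.7)),(s,(331.8,236.9))])
e,r1=tri([(t,(298,252)),(s,(321.2,228))])
tp,r2=tri([(t,(306.3,220.8)),(s,(341.6,245.3))])
for n,p,r in(("eye",e,r1),("tip",tp,r2)): print(n,rack(p)-rack(sd),p,r)
print(sd,r0)
```

```text
eye [-48.78982612  10.13627875 -14.05347289] [ 0.50629423 -0.01752267  0.11367337] [array([-0., -0.]), array([-0.,  0.])]
tip [31.11168206  1.16002299 -4.53264808] [ 0.58350979 -0.03994098  0.1231942 ] [array([0.1, 0.1]), array([ 0.1, -0. ])]
[ 0.5526532  -0.03579935  0.12772684] [array([0.2, 0.2]), array([ 0.3, -0. ])]
```

Run:
```python
from h import *
print(robot.close_job()); st()
```

```text
the job is handed in; nothing more can be done
None
the job is handed in; nothing more can be done
```

The keeper bar is down and the brass clip is through the stud and home. I handed the job in about 29 s into the 72 s allowed.

- **Bar:** I pushed it down with closed fingers until it stopped. The fingertips then read 94.2 mm above the bench, against 94 mm for a closed bar. The force rose to 15 N with no further movement, and both cameras showed the stud standing in the fork.
- **Stud:** Its top felt to be at 131.7 mm, which puts the hole at about 119.7 mm. While feeling for it I took three steps in one go, and the press on the top reached 25 N, more than I intended. I centred on the stud by closing the jaws on it at 3 N.
- **Clip:** The straight leg entered the hole with no noticeable force. The spring leg pushed back with up to 5.7 N and then snapped over about 58 mm out. After that the push fell away and climbed to 9.6 N at the stop, and I let go there.
- **Last checks:** The top camera puts the eye 49.5 mm from the stud's axis, and both cameras together give 48.8 mm; home is 49 mm. The spring leg wraps the shank, and the wrist force was near zero with the gripper clear. The purple clip, wine bottle, jar and wrench look undisturbed.
- **What disagreed:**
  - Since release the clip has tipped, with its eye roughly 9 mm lower than its tip. I take this to be the play in the hole.
  - Because of that tilt, the scene camera alone, assuming the clip lay level, gave the eye as 43 mm out.
  - The two cameras placed points about 3 to 4 mm apart, and their height for the stud's top was 4 mm below what I felt, so I went by touch.

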